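# Change over the specimen curing bath

## Task

Change the batch in the curing bath: first push the selector dial down and turn it clockwise one place, from drain to off, and let it spring up, then put both short specimens (110 mm long: the old one in the bath and the other on the bench) flat in the white tray, lay every full-size mortar prism (40 x 40 x 160 mm) from the bench flat on the bath's floor (leave the thinner look-alike on the bench), and twist the drain cap fully shut, clockwise. When all that is done, push and turn the dial one more place clockwise, to cure, and let it spring up. Do not touch the old specimen before the dial is at off, and set the full-size prisms down rather than dropping them.

Things in the scene. Friction and masses are not known exactly. Their poses are not given: they have to be found in the camera images.
- full1: grey mortar prism lying on the bench, 40 x 40 x 160 mm, full-size: belongs in the bath; origin at its centre, x along its length, density about 2.2 (0.57 kg). May be absent
- full2: as full1. May be absent
- full3: as full1. May be absent
- short: grey mortar prism lying on the bench, 40 x 40 x 110 mm, goes in the tray; origin at its centre, x along its length, density about 2.2 (0.39 kg)
- slim: grey mortar prism lying on the bench, 26 x 26 x 160 mm, a look-alike that stays on the bench; origin at its centre, x along its length, density about 2.2 (0.24 kg)
- old: the old specimen, a grey mortar prism 40 x 40 x 110 mm (0.39 kg) lying flat in the bath at the start; origin at its centre, x along its length
- bath_in (a point): centre of the inner floor of the steel curing bath, an open basin fixed on the bench, inside 240 mm (its x) by 220 mm (its y); floor 12 mm and rim 62 mm above the bench, walls 8 mm thick; x points away from the control deck, z up. Prisms fit side by side with their length along y
- deck (a point): centre of the top of the white control deck joined to the bath's robot side, 100 mm (its x) by 236 mm (its y), 70 mm above the bench, axes as the bath's. The selector dial stands at deck y = -60 mm, the drain cap at y = +60 mm
- dial_grip (a point): grip point of the black selector dial, on its vertical axis, 111 mm above the bench when up; moves and turns with it. Grip: upright bar 60 mm long (point x), 18 mm thick (y), its top 16 mm above and its foot 20 mm below this point, on a flange of 68 mm diameter. A white line on the bar points to -x; marks on the deck: dot drain, ring off, short bar cure
- dial (a joint): angle of the selector dial in rad, growing clockwise seen from above: drain 0 (the start), off 1, cure 2. When up, a tooth locks it within 0.15 of each of these; pressed at least 7 mm down it turns freely (stops at -0.15 and 2.15); released at a place it springs up and is locked there, released between places it stays down
- press (a joint): how far the dial is pressed down, m: 0 up, 0.010 fully down; the spring takes 4 N to start and 12 N fully down
- cap_grip (a point): grip point of the grey captive drain cap, on its vertical axis, 105 mm above the bench, turning with the cap. The grip is an upright bar 50 mm long (along this point's x) and 16 mm thick (along y), its top 16 mm above this point and its foot 18 mm below it, on a 54 mm disc. At joint 0 its x is the bath's x
- cap (a joint): angle of the drain cap in rad: 0 fully shut, a hard stop; grows anticlockwise seen from above as it is unscrewed, at most 1.5; stays where it is left (about 0.08 N m of friction) and does not rise
- tray_in (a point): centre of the inner floor of the white open tray fixed on the bench, inside 154 mm (its x) by 154 mm (its y): two short specimens fit side by side along its x; floor 4 mm and rim 24 mm above the bench
There are look-alikes about, which are no part of the job. What is shaped like the short but blue is not meant.

How it is judged (in metres and radians):
On the way, in this order (a step that is already met when the one before it is completed fails the run):
1. the dial is at off and up (value of joint dial between 0.8 and 1.2 rad and value of joint press below 0.0025 m), for 0.2 s.
2. dial still at off: both short specimens flat in the tray, all full-size prisms flat in the bath, drain cap shut (value of joint dial between 0.8 and 1.2 rad and x of full1 in the frame of bath_in between -0.12 and 0.12 m and y of full1 in the frame of bath_in between -0.11 and 0.11 m and z of each of full1, full2, full3 in the frame of bath_in below 0.028 m and x of full2 in the frame of bath_in between -0.12 and 0.12 m and y of full2 in the frame of bath_in between -0.11 and 0.11 m and x of full3 in the frame of bath_in between -0.12 and 0.12 m and y of full3 in the frame of bath_in between -0.11 and 0.11 m and x of old in the frame of tray_in between -0.077 and 0.077 m and y of old in the frame of tray_in between -0.077 and 0.077 m and z of each of old, short in the frame of tray_in below 0.028 m and x of short in the frame of tray_in between -0.077 and 0.077 m and y of short in the frame of tray_in between -0.077 and 0.077 m and value of joint cap below 0.08 rad), for 0.2 s.
3. the dial is at cure and up (value of joint dial above 1.8 rad and value of joint press below 0.0025 m), for 0.2 s.
At the end, for the whole second after the job is handed in: dial at cure (over 1.8 rad) and up (pressed under 2.5 mm), cap within 0.08 rad of shut, every full-size prism flat on the bath floor and both short specimens flat in the tray (centres under 28 mm above the floor there), all at rest, the slim prism not in the bath (all of step 3 and value of joint cap below 0.08 rad and x of full1 in the frame of bath_in between -0.12 and 0.12 m and y of full1 in the frame of bath_in between -0.11 and 0.11 m and z of each of full1, full2, full3 in the frame of bath_in below 0.028 m and x of full2 in the frame of bath_in between -0.12 and 0.12 m and y of full2 in the frame of bath_in between -0.11 and 0.11 m and x of full3 in the frame of bath_in between -0.12 and 0.12 m and y of full3 in the frame of bath_in between -0.11 and 0.11 m and x of old in the frame of tray_in between -0.077 and 0.077 m and y of old in the frame of tray_in between -0.077 and 0.077 m and z of each of old, short in the frame of tray_in below 0.028 m and x of short in the frame of tray_in between -0.077 and 0.077 m and y of short in the frame of tray_in between -0.077 and 0.077 m and not ((x of slim in the frame of bath_in between -0.13 and 0.13 m and y of slim in the frame of bath_in between -0.12 and 0.12 m and z of slim in the frame of bath_in below 0.2 m)) and linear speed of each of full1, full2, full3, old, short below 0.03 m/s); the robot touches nothing.
It fails at once if the old specimen is touched while the dial is not at off (contact force between the fingers and old above 1 N and (value of joint dial below 0.8 rad or value of joint dial above 1.2 rad)).
It fails at once if a full-size prism is let go in the air, its centre over 85 mm above the bench ((height (world z) of full1 above 0.085 m and contact force between each of the arm, the fingers and full1 below 0.1 N) or (height (world z) of full2 above 0.085 m and contact force between each of the arm, the fingers and full2 below 0.1 N) or (height (world z) of full3 above 0.085 m and contact force between each of the arm, the fingers and full3 below 0.1 N)).
Of full1, full2, full3 only 2 to 3 are there at a start; the rules pass over those that are not, and their reading is None.
At some moment in a run one of full1, full2, full3 may be knocked a few centimetres aside while the robot is not near it.
It also fails if it takes over 208 s, if anything falls off the work surface, if the arm or the gripper's body presses on something with over 40 N, if the wrist force passes 120 N, or if a joint passes its speed limit or range.

## Robot

A 6-joint arm with a two-finger parallel gripper is mounted at the origin on the work surface. World frame = base frame: x ahead of the robot, y to its left, z up, the work surface at z = 0. Lengths are in m, angles in degrees, forces in N, time in s.
With the tool pointing down it reaches from about 0.375 to 0.9 m from the base axis. Payload 3.1 kg.
Tool frame: the origin (TCP) lies at the very end of the fingers, on their centre line; the grasp point (between the pads) lies behind it (bot.grip_depth is the z of the grasp point in the tool frame, in m); z points along the fingers, y is the direction in which the jaws open and shut (so a half turn about z gives the same grasp; the last joint's range is limited). The gripper opens to 87 mm and grips with 3 to 60 N. Pads are 19 mm wide; open, the fingers measure 117 mm over their backs; the gripper's body (75 mm by 190 mm) begins 51 mm behind the grasp point.
Start: joints at [59.158, 30.224, 82.088, -0, 67.689, -10.227], TCP at [0.22, 0.585, 0.223] pointing down, gripper open.
Joint ranges: [-176.69, 176.69], [-43.24, 126.21], [12.49, 139.97], [-82, 262], [0, 151.66], [-163.58, 163.58]. Speed limits (degrees/s): [159.86, 159.86, 180, 180, 180, 180].

## Interface

Orientations are given as a 3x3 rotation matrix whose columns are the frame's x, y, z axes.
In Python, from rig import bot, vision gives the robot as it stands. The module is installed in compiled form; this text tells all that it offers.
- The arm moves only by the shell command python3 -m jog 'ROWS'. ROWS is JSON, a list of rows, each a list of 3 entries, a list of its own where there are three numbers: the shift along the tool's x, y, z in mm, then the turn, a rotation vector about the tool's x, y, z in degrees, then the closure, from 0 (fully open) to 1 (shut). In form: [[[dx, dy, dz], [wx, wy, wz], fingers], ...]. A call has 1 to 12 rows; each row is the pose to reach, as a shift and turn from the pose commanded when the call began, along the tool's axes at that moment; what a row does not reach only later rows make up. A row lasts 1/12 s, in which the tool goes at most 41.7 mm and 7.16 degrees, less where a joint would pass 70% of its speed; a pose out of reach is approached as far as the arm can. A call with a gripper value outside its range is refused whole. The fingers move at their own pace and stop on an object; the grip force is fixed at half the most. Time passes only in rows, so rows that repeat a pose let the fingers close. It gives the time, the measured TCP pose, the force and the opening at its end, in the units of the state.
- bot.read_state(): the state, without advancing time (a new reading comes with each control period).
- vision.capture(name): name is "scene" or "top"; returns the picture (384x512x3 uint8, red, green, blue); there is no depth.
- vision.camera_info(name): a dict with "intrinsics" (3x3 intrinsics, pixels), "dist" ([k1, k2, p1, p2, k3] as OpenCV has them; the pictures are not rectified), "camera_from_world" (4x4, takes a point from world to camera coordinates). Camera axes: x right, y up, looking along -z (the intrinsics and any distortion apply to the point x, -y, -z); pixel columns grow to the right and rows downward; lengths in m; the calibration is good to about 2 mm. A picture is of the moment at which its call begins. camera_info takes no time and is no camera call.
- bot.hand_in(): hands the job in, once; it reports no verdict.
The state is a dict: "time_s": time; "joint_positions": joint angles; "qvel": joint speeds; "tau": joint torques, N m; "position": TCP position; "tcp_rot": TCP orientation; "force": force on the tool from outside, world axes, zero at the start; "moment": the same for the moment, N m; "opening": opening from 0.0 (shut) to 1.0 (fully open).
Only numpy, scipy, OpenCV 4.12 (cv2) and the standard library are available. Lean on these libraries where they do the work, as an engineer would, in place of code of your own. Each camera call takes 0.05 s, during which the arm holds its last target. There are 200 camera calls.

## Working session

There is one attempt and no reset: what is moved stays moved. The work goes in short steps, Python scripts to look and compute and a shell command to move; the robot and the scene stay as the last step left them, time stands still between calls to the robot, and variables do not carry over. Pictures are saved under pics/ and viewed, about 12 in all and at most 16, crops included, and the job is handed in when it is done.

```bash
mkdir -p pics; cat > h.py <<'E'
from rig import bot, vision
import numpy as np, cv2, sys
def snap(name,fn,crop=None,scale=1):
    im=vision.capture(name)[:,:,::-1].copy()
    cv2.imwrite('pics/raw_'+fn+'.png',im)
    save(im,fn,crop,scale)
def save(im,fn,crop=None,scale=1):
    if crop: im=im[crop[1]:crop[3],crop[0]:crop[2]]
    cv2.imwrite('pics/'+fn+'.png',cv2.resize(im,None,fx=scale,fy=scale,interpolation=cv2.INTER_CUBIC))
def ray(name,uv,z):
    c=vision.camera_info(name);K=np.array(c['intrinsics'],float);D=np.array(c['dist'],float);T=np.array(c['camera_from_world'])
    p=cv2.undistortPoints(np.array(uv,float).reshape(-1,1,2),K,D).reshape(-1,2)
    d=np.c_[p[:,0],-p[:,1],-np.ones(len(p))]@T[:3,:3]
    o=-T[:3,:3].T@T[:3,3]
    z=np.broadcast_to(z,len(p))
    return o+d*((z-o[2])/d[:,2])[:,None]
def proj(name,P):
    c=vision.camera_info(name);K=np.array(c['intrinsics'],float);D=np.array(c['dist'],float);T=np.array(c['camera_from_world'])
    q=np.array(P,float).reshape(-1,3)@T[:3,:3].T+T[:3,3]; q=q*[1,-1,-1]
    return cv2.projectPoints(q,np.zeros(3),np.zeros(3),K,D)[0].reshape(-1,2)
E
python3 - <<'E'
from h import *
snap('scene','s0',None,1.5);snap('top','t0',None,1.5)
for n in('scene','top'):
    c=vision.camera_info(n);T=np.array(c['camera_from_world']);print(n,(-T[:3,:3].T@T[:3,3]).round(3),T[:3,:3].round(2).tolist(),np.array(c['intrinsics']).round(1).tolist())
s=bot.read_state();print(bot.grip_depth,s['position'],s['tcp_rot'],s['force'],s['opening'])
E
```

```text
scene [ 0.888 -0.79   0.601] [[0.87, 0.49, 0.01], [-0.26, 0.44, 0.86], [0.41, -0.75, 0.51]] [[427.2, 0.0, 256.3], [0.0, 427.2, 189.2], [0.0, 0.0, 1.0]]
top [ 0.285 -0.061  1.038] [[0.08, -1.0, -0.01], [0.97, 0.08, 0.22], [-0.22, -0.02, 0.98]] [[354.7, 0.0, 260.6], [0.0, 354.7, 190.6], [0.0, 0.0, 1.0]]
-0.0187 [0.21969588 0.58442097 0.22168971] [[-9.35960282e-01  3.52104260e-01 -9.69757157e-04]
 [ 3.52105439e-01  9.35958909e-01 -1.63724573e-03]
 [ 3.31171656e-04 -1.87385374e-03 -9.99998189e-01]] [ 0.62141861 -0.54221671 -0.74567827] 1.000784550788943
```

View pics/t0.png

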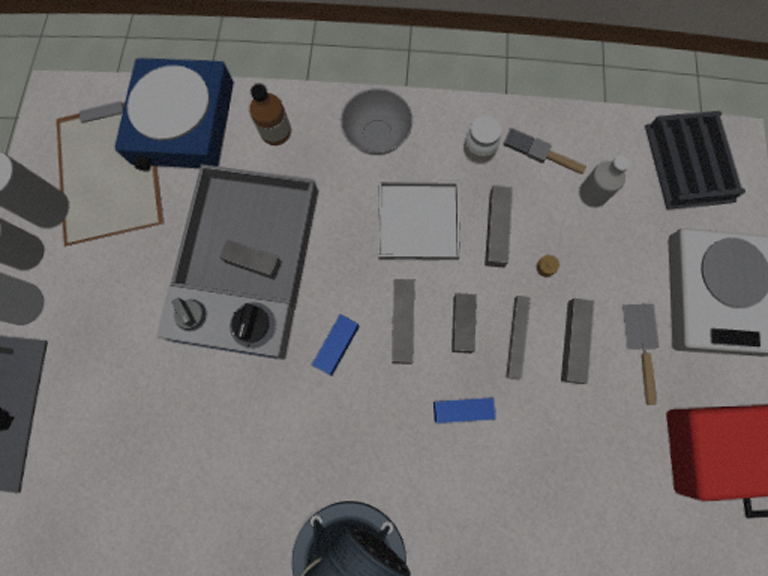

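View pics/s0.png

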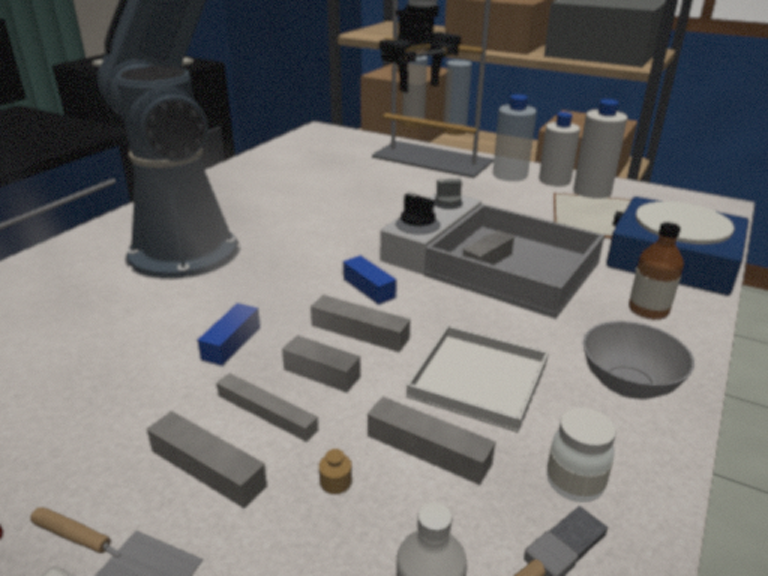

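The top view (1.5x) shows the deck at (225,320), with dial (250,323) and cap (187,313). Behind it are the bath with the old specimen (250,259) and the tray (419,221). The full-size prisms are at (403,320), (499,226) and (578,341), the short at (464,323) and the slim at (518,337). Next I'll enlarge both areas.

```bash
python3 - <<'E'
from h import *
im=cv2.imread('pics/raw_t0.png')
save(im,'c1',(100,105,220,245),4);save(im,'c2',(245,115,405,260),4.9)
E
```

```text
(no output)
```

View pics/c1.png

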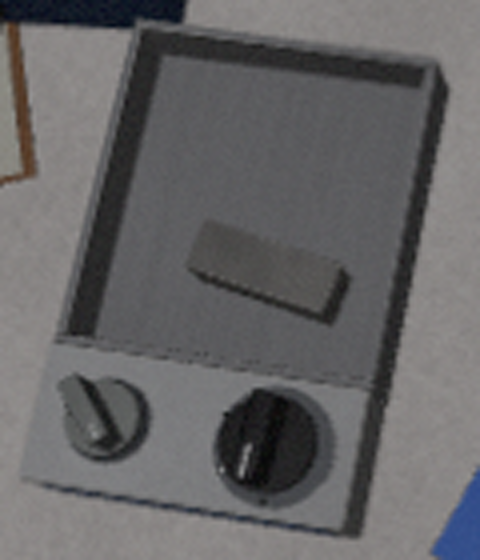

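View pics/c2.png

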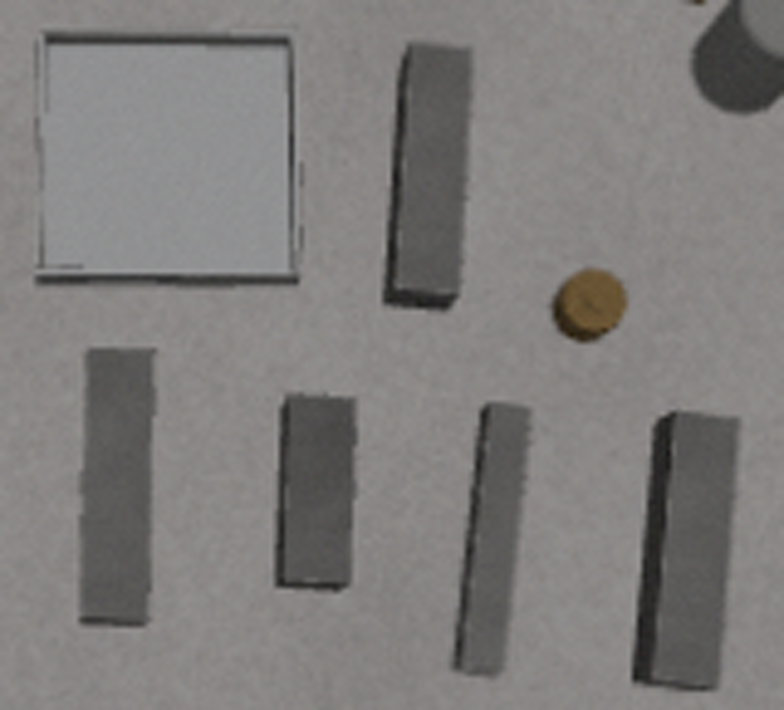

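The crops give the pixel corners. c1 shows the deck front edge (22,482)-(345,532), the bath's far corners (138,22) and (438,62), and the old specimen's top. c2 shows the tray, the three fulls, the short and the slim.

```bash
python3 - <<'E'
from h import *
def f(p,o,s,z): return ray('top',(np.array(p,float)+.5)/s-.5+o,z)
def rep(n,P):
    c=P.mean(0); e=[np.linalg.norm(P[(i+1)%4,:2]-P[i,:2])*1000 for i in range(4)]
    d=(P[1]-P[0]+P[2]-P[3]);d2=(P[0]-P[3]+P[1]-P[2])
    if np.linalg.norm(d)<np.linalg.norm(d2): d=d2
    print(n,c.round(4),'edges',np.round(e),'long axis deg',round(np.degrees(np.arctan2(d[1],d[0])),1))
o1=(100,105);o2=(245,115)
P=f([(22,482),(345,532)],o1,4,.07);Q=f([(138,22),(438,62)],o1,4,.062);R=f([(57,342),(370,388)],o1,4,.07)
print('deckfront',P[:,:2].round(4).tolist(),'bathfar',Q[:,:2].round(4).tolist(),'line',R[:,:2].round(4).tolist())
rep('asm',np.array([Q[0],Q[1],P[1],P[0]]))
rep('old',f([(208,220),(348,265),(330,312),(190,262)],o1,4,.052))
rep('cap',f([(58,380),(78,372),(118,435),(95,445)],o1,4,.121))
D=f([(268,390),(245,480)],o1,4,.127);print('dial',D[:,:2].round(4).tolist(),D.mean(0))
for n,p,z in(('A',[(87,349),(156,349),(148,624),(80,619)],.04),('short',[(288,395),(356,397),(350,585),(281,580)],.04),('B',[(410,45),(472,45),(460,293),(393,290)],.04),('C',[(673,412),(740,417),(718,688),(653,683)],.04),('slim',[(488,403),(531,407),(503,675),(465,672)],.026),('tray',[(38,33),(292,37),(298,280),(36,280)],.024)):
    rep(n,f(p,o2,4.9,z))
E
```

```text
deckfront [[0.3686, 0.3861], [0.3536, 0.1547]] bathfar [[0.7215, 0.3631], [0.7046, 0.1312]] line [[0.4696, 0.3778], [0.4546, 0.1495]]
asm [0.5371 0.2588 0.066 ] edges [232. 352. 232. 354.] long axis deg -3.8
old [0.5426 0.2387 0.052 ] edges [111.  37. 112.  34.] long axis deg -104.4
cap [0.4171 0.3265 0.121 ] edges [14. 53. 17. 53.] long axis deg 39.3
dial [[0.4378, 0.2044], [0.3775, 0.2114]] [0.40769332 0.20791414 0.127     ]
A [ 0.4438 -0.0658  0.04  ] edges [ 41. 162.  39. 159.] long axis deg 2.7
short [ 0.4499 -0.1824  0.04  ] edges [ 40. 111.  40. 109.] long axis deg 0.9
B [ 0.6525 -0.2427  0.04  ] edges [ 39. 160.  40. 158.] long axis deg -1.4
C [ 0.4316 -0.404   0.04  ] edges [ 40. 160.  38. 159.] long axis deg -4.0
slim [ 0.4312 -0.2903  0.026 ] edges [ 26. 160.  22. 160.] long axis deg -3.7
tray [ 0.6522 -0.0803  0.024 ] edges [159. 158. 159. 161.] long axis deg 4.3
```

```bash
cat > plan.py <<'E'
# plan(waypoints): each (x,y,z[m], jaw dir deg) ; prints shift mm (tool axes at the segment start), wz, rows needed
from h import *
def yaw(s): R=np.array(s['tcp_rot']); return np.degrees(np.arctan2(R[1,1],R[0,1]))
def st():
    s=bot.read_state(); print('t',round(s['time_s'],1),'p',np.round(s['position'],4),'jaw',round(yaw(s),1),'F',np.round(s['force'],1),'M',np.round(s['moment'],2),'open mm',round(s['opening']*87,1)); return s
def plan(W):
    s=st(); p=np.array(s['position']); a=yaw(s)
    for w in W:
        t=np.array(w[:3]); b=w[3] if len(w)>3 else a
        b=a+(b-a+90)%180-90 if len(w)<5 else b
        r=np.radians(a); Y=np.array([np.cos(r),np.sin(r),0]); Z=np.array([0,0,-1.]); X=np.cross(Y,Z)
        d=(t-p)*1000; wz=-(b-a)
        print([round(float(d@v),1) for v in (X,Y,Z)],'wz',round(wz,1),'rows',round(max(np.linalg.norm(d)/41.7,abs(wz)/7.16),1))
        p=t;a=b
E
python3 - <<'E'
from plan import *
plan([(.4065,.2078,.17,86.1),(.4065,.2078,.097,86.1)])
E
```

```text
t 0.1 p [0.2197 0.5844 0.2217] jaw 69.4 F [ 0.6 -0.5 -0.7] M [-0.06 -0.03 -0.03] open mm 87.1
[-307.5, -286.7, 51.7] wz -16.7 rows 10.2
[0.0, 0.0, 73.0] wz -0.0 rows 1.8
```

```bash
python3 -m jog '[[[-307.5,-286.7,51.7],[0,0,-16.7],0],[[-307.5,-286.7,51.7],[0,0,-16.7],0],[[-307.5,-286.7,51.7],[0,0,-16.7],0],[[-307.5,-286.7,51.7],[0,0,-16.7],0],[[-307.5,-286.7,51.7],[0,0,-16.7],0],[[-307.5,-286.7,51.7],[0,0,-16.7],0],[[-307.5,-286.7,51.7],[0,0,-16.7],0],[[-307.5,-286.7,51.7],[0,0,-16.7],0],[[-307.5,-286.7,51.7],[0,0,-16.7],0],[[-307.5,-286.7,51.7],[0,0,-16.7],0],[[-307.5,-286.7,51.7],[0,0,-16.7],0],[[-307.5,-286.7,51.7],[0,0,-16.7],0]]'
python3 - <<'E'
from plan import *
plan([(.4065,.2078,.17,86.1),(.4065,.2078,.097,86.1)])
snap('scene','s1',(180,60,400,220),3)
E
```

```text
time_s: 1.1
position: [0.408, 0.2061, 0.1704]
tcp_rot: [[-0.997, 0.074, -0.001], [0.074, 0.997, -0.0], [0.001, -0.0, -1.0]]
force: [0.6, 0.4, -0.6]
opening: 0.998
t 1.1 p [0.408  0.2061 0.1704] jaw 85.8 F [ 0.6  0.4 -0.6] M [ 0.03  0.01 -0.  ] open mm 86.9
[1.6, 1.6, 0.4] wz -0.3 rows 0.1
[0.0, 0.0, 73.0] wz -0.0 rows 1.8
```

View pics/s1.png

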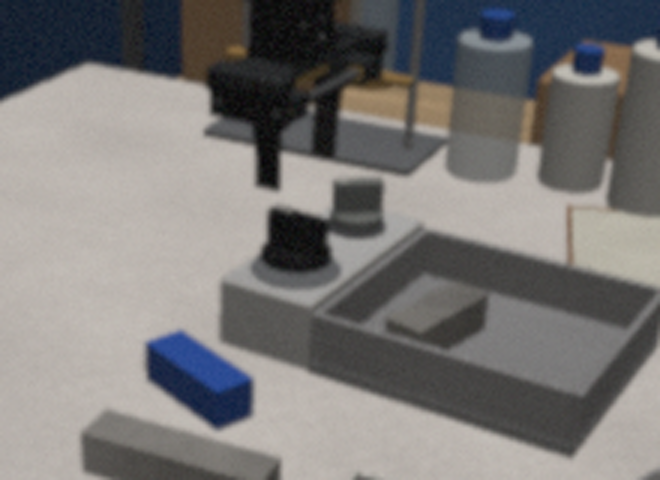

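The scene view shows the open fingers straddling the dial bar (300,235), so I'll descend and grip.

```bash
python3 -m jog '[[[1.6,1.6,40],[0,0,0],0],[[1.6,1.6,73],[0,0,0],0],[[1.6,1.6,73],[0,0,0],0],[[1.6,1.6,73],[0,0,0],1],[[1.6,1.6,73],[0,0,0],1],[[1.6,1.6,73],[0,0,0],1],[[1.6,1.6,73],[0,0,0],1],[[1.6,1.6,73],[0,0,0],1],[[1.6,1.6,73],[0,0,0],1],[[1.6,1.6,73],[0,0,0],1]]'
```

```text
time_s: 1.98
position: [0.4058, 0.2102, 0.0986]
tcp_rot: [[-0.998, 0.068, 0.002], [0.068, 0.998, 0.0], [-0.002, 0.0, -1.0]]
force: [-0.5, 0.2, -0.5]
opening: 0.557
```

```bash
python3 -m jog '[[[0,0,0],[0,0,0],1],[[0,0,0],[0,0,0],1],[[0,0,0],[0,0,0],1],[[0,0,0],[0,0,0],1],[[0,0,0],[0,0,0],1],[[0,0,0],[0,0,0],1],[[0,0,0],[0,0,0],1],[[0,0,0],[0,0,0],1],[[0,0,0],[0,0,0],1],[[0,0,0],[0,0,0],1]]'
```

```text
time_s: 2.82
position: [0.4049, 0.2117, 0.0979]
tcp_rot: [[-0.998, 0.07, -0.001], [0.07, 0.998, 0.003], [0.001, 0.003, -1.0]]
force: [-2.4, 8.3, 1.4]
opening: 0.205
```

```bash
python3 -m jog '[[[0,2,4],[0,0,0],1],[[0,2,8],[0,0,0],1],[[0,2,11],[0,0,0],1],[[0,2,11],[0,0,0],1],[[0,2,11],[0,0,0],1]]'; python3 -c "
from plan import *
st();st()"
```

```text
time_s: 3.23
position: [0.405, 0.2121, 0.0877]
tcp_rot: [[-0.998, 0.068, -0.001], [0.068, 0.998, -0.0], [0.001, -0.0, -1.0]]
force: [-4.1, 0.3, 13.5]
opening: 0.202
t 3.2 p [0.405  0.2121 0.0877] jaw 86.1 F [-4.1  0.3 13.5] M [0.14 0.55 0.04] open mm 17.6
t 3.2 p [0.405  0.2121 0.0877] jaw 86.1 F [-4.1  0.3 13.5] M [0.14 0.55 0.04] open mm 17.6
```

```bash
python3 -m jog '[[[0,0,0.5],[0,0,7],1],[[0,0,0.5],[0,0,14],1],[[0,0,0.5],[0,0,21],1],[[0,0,0.5],[0,0,28],1],[[0,0,0.5],[0,0,35],1],[[0,0,0.5],[0,0,42],1],[[0,0,0.5],[0,0,49],1],[[0,0,0.5],[0,0,55],1],[[0,0,0.5],[0,0,58],1],[[0,0,0.5],[0,0,58],1],[[0,0,0.5],[0,0,58],1],[[0,0,0.5],[0,0,58],1]]'; python3 -c "
from plan import *
st()"
```

```text
time_s: 4.23
position: [0.407, 0.2148, 0.0877]
tcp_rot: [[-0.468, 0.884, 0.004], [0.884, 0.468, 0.005], [0.002, 0.006, -1.0]]
force: [-2.8, 11.7, 12.4]
opening: 0.206
t 4.2 p [0.407  0.2148 0.0877] jaw 27.9 F [-2.8 11.7 12.4] M [2.08 0.53 0.05] open mm 17.9
```

```bash
python3 -m jog '[[[0,0,-4],[0,0,0],1],[[0,0,-8],[0,0,0],1],[[0,0,-10],[0,0,0],1],[[0,0,-10],[0,0,0],1],[[0,0,-10],[0,0,0],0.5],[[0,0,-10],[0,0,0],0.5],[[0,0,-10],[0,0,0],0.5],[[0,0,-10],[0,0,0],0.5],[[0,0,-50],[0,0,0],0.5],[[0,0,-80],[0,0,0],0.5],[[0,0,-80],[0,0,0],0.5],[[0,0,-80],[0,0,0],0.5]]'; python3 - <<'E'
from plan import *
plan([(.4165,.3275,.17,130),(.4165,.3275,.095,130)])
E
```

```text
time_s: 5.23
position: [0.4065, 0.2121, 0.1674]
tcp_rot: [[-0.471, 0.882, 0.003], [0.882, 0.471, 0.001], [-0.001, 0.003, -1.0]]
force: [0.6, -0.4, -0.8]
opening: 0.494
t 5.2 p [0.4065 0.2121 0.1674] jaw 28.1 F [ 0.6 -0.4 -0.8] M [0.   0.05 0.  ] open mm 43.0
[97.2, 63.1, -2.6] wz 78.1 rows 10.9
[0.0, 0.0, 75.0] wz -0.0 rows 1.8
```

```bash
python3 -m jog '[[[97,63,0],[0,0,-80],0],[[97,63,0],[0,0,-80],0],[[97,63,0],[0,0,-80],0],[[97,63,0],[0,0,-80],0],[[97,63,0],[0,0,-80],0],[[97,63,0],[0,0,-80],0],[[97,63,0],[0,0,-80],0],[[97,63,0],[0,0,-80],0],[[97,63,0],[0,0,-80],0],[[97,63,0],[0,0,-80],0],[[97,63,0],[0,0,-80],0],[[97,63,0],[0,0,-80],0]]'; python3 - <<'E'
from plan import *
plan([(.4165,.329,.17,129.3),(.4165,.329,.095,129.3)])
snap('top','t1',(100,105,260,245),5)
E
```

```text
time_s: 6.23
position: [0.4144, 0.3265, 0.1647]
tcp_rot: [[-0.95, -0.313, -0.003], [-0.313, 0.95, -0.002], [0.003, -0.001, -1.0]]
force: [-0.0, -0.8, -0.9]
opening: 1.001
t 6.2 p [0.4144 0.3265 0.1647] jaw 108.2 F [-0.  -0.8 -0.9] M [ 0.1   0.04 -0.04] open mm 87.1
[-2.8, 1.7, -5.3] wz -21.1 rows 2.9
[0.0, 0.0, 75.0] wz -0.0 rows 1.8
```

View pics/t1.png

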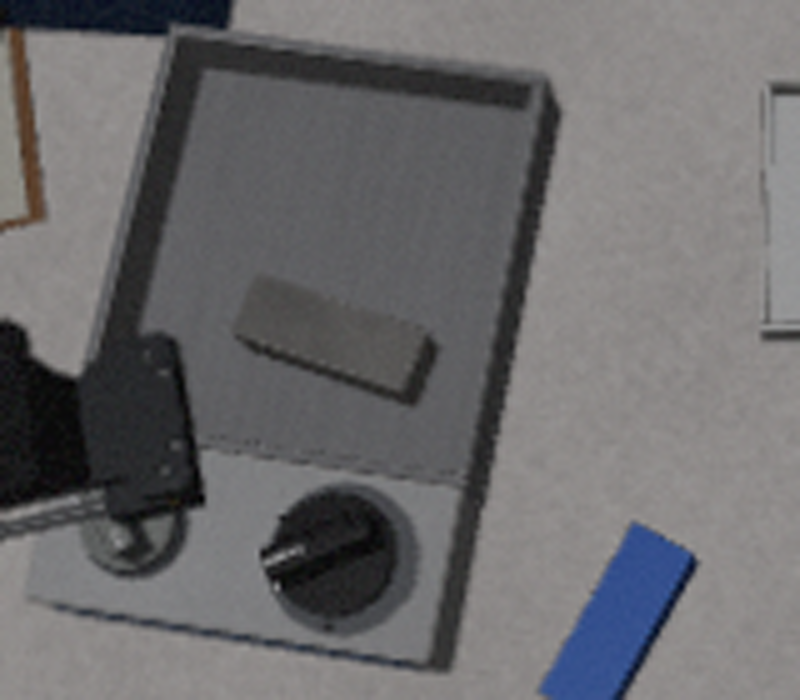

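The dial now points left-front, at the off mark (265,560), and is clear of the gripper. Next is the cap.

```bash
python3 -m jog '[[[-2.8,1.7,0],[0,0,-7],0],[[-2.8,1.7,0],[0,0,-14],0],[[-2.8,1.7,0],[0,0,-21],0],[[-2.8,1.7,35],[0,0,-21],0],[[-2.8,1.7,69],[0,0,-21],0],[[-2.8,1.7,69],[0,0,-21],1],[[-2.8,1.7,69],[0,0,-21],1],[[-2.8,1.7,69],[0,0,-21],1],[[-2.8,1.7,69],[0,0,-21],1],[[-2.8,1.7,69],[0,0,-21],1],[[-2.8,1.7,69],[0,0,-21],1],[[-2.8,1.7,69],[0,0,-21],1]]'
python3 -m jog '[[[0,0,0],[0,0,0],1],[[0,0,0],[0,0,0],1],[[0,0,0],[0,0,0],1],[[0,0,0],[0,0,0],1],[[0,0,0],[0,0,0],1],[[0,0,0],[0,0,0],1],[[0,0,0],[0,0,0],1],[[0,0,0],[0,0,0],1],[[0,0,0],[0,0,0],1],[[0,0,0],[0,0,0],1],[[0,0,0],[0,0,0],1],[[0,0,0],[0,0,0],1]]'
python3 -c "
from plan import *
st()"
```

```text
time_s: 7.28
position: [0.4182, 0.3301, 0.0985]
tcp_rot: [[-0.776, -0.63, 0.002], [-0.63, 0.776, 0.001], [-0.002, -0.001, -1.0]]
force: [-0.4, 0.3, -0.7]
opening: 0.556
time_s: 8.28
position: [0.4165, 0.3306, 0.0973]
tcp_rot: [[-0.777, -0.63, -0.002], [-0.63, 0.777, 0.001], [0.0, 0.002, -1.0]]
force: [-2.4, 4.1, 0.9]
opening: 0.18
t 8.3 p [0.4165 0.3306 0.0973] jaw 129.0 F [-2.4  4.1  0.9] M [0.78 0.59 0.02] open mm 15.7
```

```bash
python3 -m jog '[[[0,0,0],[0,0,7],1],[[0,0,0],[0,0,14],1],[[0,0,0],[0,0,21],1],[[0,0,0],[0,0,28],1],[[0,0,0],[0,0,34],1],[[0,0,0],[0,0,38],1],[[0,0,0],[0,0,41],1],[[0,0,0],[0,0,43],1],[[0,0,0],[0,0,45],1],[[0,0,0],[0,0,45],1],[[0,0,0],[0,0,45],1]]'
python3 -c "
from plan import *
st()"
```

```text
time_s: 9.2
position: [0.4162, 0.3314, 0.0973]
tcp_rot: [[-0.995, 0.101, -0.002], [0.101, 0.995, 0.002], [0.002, 0.002, -1.0]]
force: [-3.7, 7.4, 1.8]
opening: 0.181
t 9.2 p [0.4162 0.3314 0.0973] jaw 84.2 F [-3.7  7.4  1.8] M [1.3  0.81 0.63] open mm 15.7
```

```bash
python3 -m jog '[[[0,0,0],[0,0,2],1],[[0,0,0],[0,0,3],1],[[0,0,0],[0,0,3],1],[[0,0,0],[0,0,3],1]]'
python3 -c "
from plan import *
st()"
```

```text
time_s: 9.53
position: [0.4159, 0.3314, 0.0973]
tcp_rot: [[-0.988, 0.152, -0.002], [0.152, 0.988, 0.002], [0.002, 0.001, -1.0]]
force: [-4.8, 8.2, 2.1]
opening: 0.192
t 9.5 p [0.4159 0.3314 0.0973] jaw 81.3 F [-4.8  8.2  2.1] M [1.33 0.9  0.84] open mm 16.7
```

The cap is against its stop: it turned 45° and the moment rose. I'll release it and move over the old specimen.

```bash
python3 -m jog '[[[0,0,0],[0,0,-4],1],[[0,0,0],[0,0,-4],0.5],[[0,0,0],[0,0,-4],0.5],[[0,0,0],[0,0,-4],0.5],[[0,0,0],[0,0,-4],0.5],[[0,0,0],[0,0,-4],0.5],[[0,0,-40],[0,0,-4],0],[[0,0,-75],[0,0,0],0],[[0,0,-75],[0,0,0],0],[[0,0,-75],[0,0,0],0]]'
python3 - <<'E'
from plan import *
plan([(.543,.2405,.15,-14.4,1),(.543,.2405,.034,-14.4,1)])
E
```

```text
time_s: 10.37
position: [0.4192, 0.3303, 0.1743]
tcp_rot: [[-0.988, 0.155, 0.005], [0.155, 0.988, 0.002], [-0.004, 0.003, -1.0]]
force: [-1.2, -0.0, -0.4]
opening: 0.715
t 10.4 p [0.4192 0.3303 0.1743] jaw 81.1 F [-1.2 -0.  -0.4] M [ 0.06  0.06 -0.03] open mm 62.2
[-136.2, -69.5, 24.3] wz 95.5 rows 13.3
[0.0, 0.0, 116.0] wz -0.0 rows 2.8
```

```bash
python3 -m jog '[[[-136,-69.5,20],[0,0,95.5],0],[[-136,-69.5,20],[0,0,95.5],0],[[-136,-69.5,20],[0,0,95.5],0],[[-136,-69.5,20],[0,0,95.5],0],[[-136,-69.5,20],[0,0,95.5],0],[[-136,-69.5,20],[0,0,95.5],0],[[-136,-69.5,20],[0,0,95.5],0],[[-136,-69.5,20],[0,0,95.5],0],[[-136,-69.5,20],[0,0,95.5],0],[[-136,-69.5,20],[0,0,95.5],0],[[-136,-69.5,20],[0,0,95.5],0],[[-136,-69.5,20],[0,0,95.5],0]]'
python3 - <<'E'
from plan import *
plan([(.543,.2405,.15,-14.4),(.543,.2405,.034,-14.4)])
snap('top','t2',(100,105,260,245),5)
E
```

```text
time_s: 11.37
position: [0.54, 0.2395, 0.1506]
tcp_rot: [[0.091, 0.996, -0.003], [0.996, -0.091, -0.001], [-0.001, -0.003, -1.0]]
force: [-0.1, 0.1, -0.2]
opening: 1.0
t 11.4 p [0.54   0.2395 0.1506] jaw -5.2 F [-0.1  0.1 -0.2] M [-0.08  0.05 -0.07] open mm 87.0
[1.3, 2.9, 0.6] wz 9.2 rows 1.3
[0.0, 0.0, 116.0] wz -0.0 rows 2.8
```

View pics/t2.png

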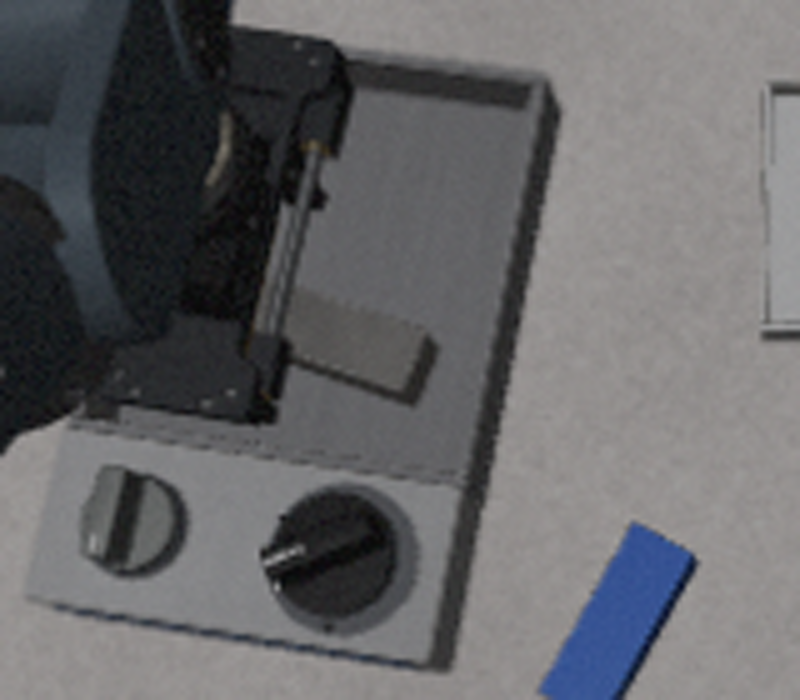

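The cap bar now lies parallel to the bath's x axis and the dial is at off. I'll grasp the old specimen.

```bash
python3 -m jog '[[[1.3,2.9,0],[0,0,5],0.2],[[1.3,2.9,0],[0,0,9.2],0.2],[[1.3,2.9,40],[0,0,9.2],0.2],[[1.3,2.9,80],[0,0,9.2],0.2],[[1.3,2.9,116],[0,0,9.2],0.2],[[1.3,2.9,116],[0,0,9.2],1],[[1.3,2.9,116],[0,0,9.2],1],[[1.3,2.9,116],[0,0,9.2],1],[[1.3,2.9,116],[0,0,9.2],1],[[1.3,2.9,116],[0,0,9.2],1],[[1.3,2.9,116],[0,0,9.2],1],[[1.3,2.9,116],[0,0,9.2],1]]'
python3 -m jog '[[[0,0,0],[0,0,0],1],[[0,0,0],[0,0,0],1],[[0,0,0],[0,0,0],1],[[0,0,0],[0,0,0],1],[[0,0,0],[0,0,0],1],[[0,0,0],[0,0,0],1],[[0,0,0],[0,0,0],1],[[0,0,0],[0,0,0],1]]'
python3 - <<'E'
from plan import *
c=np.array([.6522,-.0803]);a=np.radians(4.3);v=np.array([-np.sin(a),np.cos(a)])
t=c+.036*v;print(t)
plan([(.543,.2405,.15,-14.4),(*t,.15,-85.7),(*t,.027,-85.7)])
E
```

```text
time_s: 12.42
position: [0.5437, 0.2416, 0.0387]
tcp_rot: [[0.243, 0.97, 0.0], [0.97, -0.243, 0.001], [0.001, 0.0, -1.0]]
force: [-3.8, 0.1, 6.8]
opening: 0.455
time_s: 13.08
position: [0.5437, 0.2416, 0.0387]
tcp_rot: [[0.243, 0.97, 0.001], [0.97, -0.243, 0.001], [0.001, 0.0, -1.0]]
force: [-3.8, 1.7, 7.2]
opening: 0.454
[ 0.64950077 -0.04440134]
t 13.1 p [0.5437 0.2416 0.0387] jaw -14.1 F [-3.8  1.7  7.2] M [ 0.17  0.79 -0.07] open mm 39.5
[-1.3, -0.5, -111.3] wz 0.3 rows 2.7
[-249.5, 174.0, 0.0] wz 71.3 rows 10.0
[0.0, 0.0, 123.0] wz -0.0 rows 2.9
```

```bash
python3 -m jog '[[[0,0,-5],[0,0,0],1],[[0,0,-10],[0,0,0],1],[[0,0,-10],[0,0,0],1],[[0,0,-10],[0,0,0],1]]'
python3 -m jog '[[[0,0,-20],[0,0,0],1],[[0,0,-40],[0,0,0],1],[[0,0,-70],[0,0,0],1],[[0,0,-101],[0,0,0],1],[[0,0,-101],[0,0,0],1],[[0,0,-101],[0,0,0],1]]'
python3 - <<'E'
from plan import *
t=(.6495,-.0444)
plan([(*t,.15,-85.7),(*t,.027,-85.7)])
snap('scene','s2',(180,40,430,240),3)
E
```

```text
time_s: 13.42
position: [0.5448, 0.2411, 0.0469]
tcp_rot: [[0.243, 0.97, 0.002], [0.97, -0.243, 0.0], [0.001, 0.002, -1.0]]
force: [-0.5, 0.4, -5.1]
opening: 0.452
time_s: 13.92
position: [0.5455, 0.2413, 0.1489]
tcp_rot: [[0.243, 0.97, 0.004], [0.97, -0.243, 0.001], [0.002, 0.004, -1.0]]
force: [-0.3, 0.5, -4.5]
opening: 0.455
t 13.9 p [0.5455 0.2413 0.1489] jaw -14.1 F [-0.3  0.5 -4.5] M [-0.13  0.11 -0.06] open mm 39.6
[-251.9, 170.2, -1.1] wz 71.6 rows 10.0
[0.0, 0.0, 123.0] wz -0.0 rows 2.9
```

View pics/s2.png

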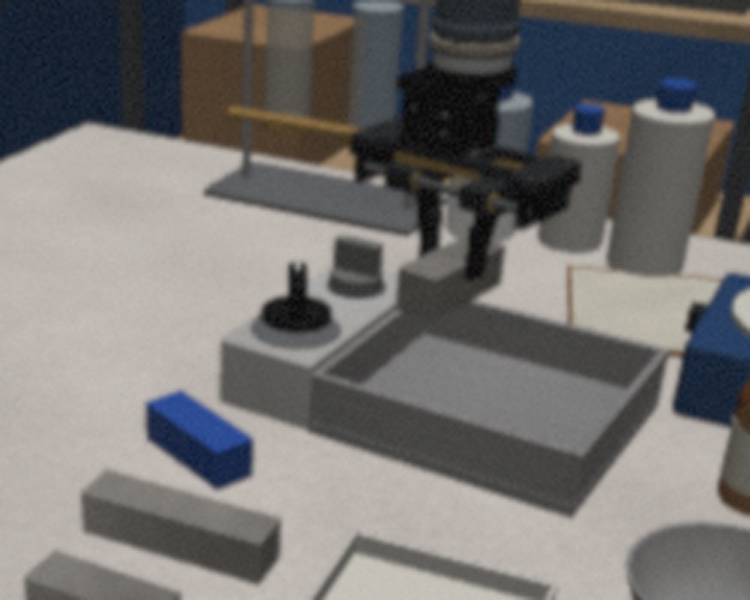

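The old specimen is held level (centre at 450,270). I'll carry it to the tray.

```bash
python3 -m jog '[[[-252,170,0],[0,0,71.6],1],[[-252,170,0],[0,0,71.6],1],[[-252,170,0],[0,0,71.6],1],[[-252,170,0],[0,0,71.6],1],[[-252,170,0],[0,0,71.6],1],[[-252,170,0],[0,0,71.6],1],[[-252,170,0],[0,0,71.6],1],[[-252,170,0],[0,0,71.6],1],[[-252,170,0],[0,0,71.6],1],[[-252,170,0],[0,0,71.6],1],[[-252,170,0],[0,0,71.6],1],[[-252,170,0],[0,0,71.6],1]]'
python3 - <<'E'
from plan import *
t=(.6495,-.0444)
plan([(*t,.15,-85.7),(*t,.033,-85.7)])
snap('scene','s3',(200,150,450,320),3)
E
```

```text
time_s: 14.97
position: [0.6462, -0.0444, 0.1448]
tcp_rot: [[0.997, 0.079, -0.005], [0.079, -0.997, 0.001], [-0.005, -0.002, -1.0]]
force: [-0.0, 0.4, -4.8]
opening: 0.456
t 15.0 p [ 0.6462 -0.0444  0.1448] jaw -85.5 F [-0.   0.4 -4.8] M [-0.05  0.16 -0.  ] open mm 39.7
[3.3, 0.2, -5.2] wz 0.2 rows 0.1
[0.0, 0.0, 117.0] wz -0.0 rows 2.8
```

View pics/s3.png

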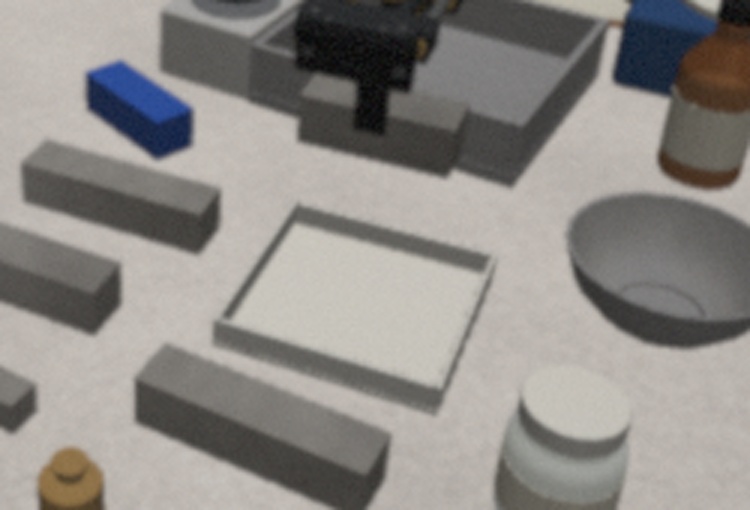

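```bash
python3 -m jog '[[[3.3,0.2,40],[0,0,0],1],[[3.3,0.2,80],[0,0,0],1],[[3.3,0.2,100],[0,0,0],1],[[3.3,0.2,109],[0,0,0],1],[[3.3,0.2,109],[0,0,0],1],[[3.3,0.2,109],[0,0,0],1]]'
python3 -m jog '[[[0,0,2],[0,0,0],1],[[0,0,2],[0,0,0],1],[[0,0,2],[0,0,0],1]]'
python3 -m jog '[[[0,0,2],[0,0,0],1],[[0,0,2],[0,0,0],1],[[0,0,2],[0,0,0],1]]'

```

```text
time_s: 15.52
position: [0.6517, -0.0444, 0.0385]
tcp_rot: [[0.997, 0.077, 0.001], [0.077, -0.997, -0.0], [0.001, 0.0, -1.0]]
force: [0.0, -0.7, -4.1]
opening: 0.461
time_s: 15.77
position: [0.6524, -0.0448, 0.0381]
tcp_rot: [[0.997, 0.076, 0.003], [0.076, -0.997, -0.001], [0.003, 0.001, -1.0]]
force: [-0.5, -0.5, -3.7]
opening: 0.457
time_s: 16.02
position: [0.6512, -0.0446, 0.0347]
tcp_rot: [[0.997, 0.076, 0.0], [0.076, -0.997, -0.0], [0.0, 0.0, -1.0]]
force: [-0.0, 0.3, -3.7]
opening: 0.46
```

```bash
python3 -m jog '[[[0,0,2],[0,0,0],1],[[0,0,2],[0,0,0],1],[[0,0,2],[0,0,0],1]]'
python3 -m jog '[[[0,0,2],[0,0,0],1],[[0,0,2],[0,0,0],1],[[0,0,2],[0,0,0],1]]'
python3 -m jog '[[[0,0,2],[0,0,0],1],[[0,0,2],[0,0,0],1],[[0,0,2],[0,0,0],1]]'

```

```text
time_s: 16.27
position: [0.651, -0.0446, 0.0321]
tcp_rot: [[0.997, 0.076, -0.001], [0.076, -0.997, 0.0], [-0.0, -0.0, -1.0]]
force: [-0.4, -0.3, -3.9]
opening: 0.456
time_s: 16.52
position: [0.6514, -0.0447, 0.0308]
tcp_rot: [[0.997, 0.076, 0.001], [0.076, -0.997, -0.0], [0.001, 0.0, -1.0]]
force: [-1.1, -0.3, -1.7]
opening: 0.455
time_s: 16.77
position: [0.6515, -0.0447, 0.0307]
tcp_rot: [[0.997, 0.076, 0.001], [0.076, -0.997, -0.0], [0.001, 0.0, -1.0]]
force: [-3.2, 0.0, 9.0]
opening: 0.457
```

Touchdown in the tray is at TCP z≈0.031, as expected. I'll release it and go to the short.

```bash
python3 -m jog '[[[0,0,-2],[0,0,0],1],[[0,0,-2],[0,0,0],0.3],[[0,0,-2],[0,0,0],0.3],[[0,0,-2],[0,0,0],0.3],[[0,0,-2],[0,0,0],0.3],[[0,0,-2],[0,0,0],0.3],[[0,0,-2],[0,0,0],0.3],[[0,0,-2],[0,0,0],0.3],[[0,0,-40],[0,0,0],0.2],[[0,0,-80],[0,0,0],0.2],[[0,0,-80],[0,0,0],0.2],[[0,0,-80],[0,0,0],0.2]]'
python3 - <<'E'
from plan import *
plan([(.4499,-.1824,.11,-89.1),(.4499,-.1824,.018,-89.1),(.4499,-.1824,.11,-89.1)])
E
```

```text
time_s: 17.77
position: [0.6535, -0.0451, 0.1114]
tcp_rot: [[0.997, 0.076, 0.007], [0.076, -0.997, -0.002], [0.006, 0.002, -1.0]]
force: [-0.6, 0.6, -0.0]
opening: 0.792
t 17.8 p [ 0.6535 -0.0451  0.1114] jaw -85.7 F [-0.6  0.6 -0. ] M [-0.06  0.17  0.03] open mm 68.9
[-213.4, 121.5, 1.4] wz 3.4 rows 5.9
[0.0, 0.0, 92.0] wz -0.0 rows 2.2
[0.0, 0.0, -92.0] wz -0.0 rows 2.2
```

```bash
python3 -m jog '[[[-213.4,121.5,0],[0,0,3.4],0.1],[[-213.4,121.5,0],[0,0,3.4],0.1],[[-213.4,121.5,0],[0,0,3.4],0.1],[[-213.4,121.5,0],[0,0,3.4],0.1],[[-213.4,121.5,0],[0,0,3.4],0.1],[[-213.4,121.5,0],[0,0,3.4],0.1],[[-213.4,121.5,0],[0,0,3.4],0.1],[[-213.4,121.5,0],[0,0,3.4],0.1],[[-213.4,121.5,0],[0,0,3.4],0.1],[[-213.4,121.5,0],[0,0,3.4],0.1]]'
python3 - <<'E'
from plan import *
plan([(.4499,-.1824,.11,-89.1),(.4499,-.1824,.018,-89.1)])
E
```

```text
time_s: 18.6
position: [0.4486, -0.1815, 0.108]
tcp_rot: [[1.0, 0.018, 0.0], [0.018, -1.0, -0.0], [0.0, 0.0, -1.0]]
force: [0.7, -0.1, -0.4]
opening: 0.898
t 18.6 p [ 0.4486 -0.1815  0.108 ] jaw -89.0 F [ 0.7 -0.1 -0.4] M [-0.03  0.15  0.02] open mm 78.1
[1.3, 0.9, -2.0] wz 0.1 rows 0.1
[0.0, 0.0, 92.0] wz -0.0 rows 2.2
```

```bash
python3 -m jog '[[[1.3,0.9,40],[0,0,0],0.1],[[1.3,0.9,80],[0,0,0],0.1],[[1.3,0.9,90],[0,0,0],0.1],[[1.3,0.9,90],[0,0,0],0.1],[[1.3,0.9,90],[0,0,0],1],[[1.3,0.9,90],[0,0,0],1],[[1.3,0.9,90],[0,0,0],1],[[1.3,0.9,90],[0,0,0],1],[[1.3,0.9,90],[0,0,0],1],[[1.3,0.9,90],[0,0,0],1],[[1.3,0.9,90],[0,0,0],1],[[1.3,0.9,90],[0,0,0],1]]'
python3 -m jog '[[[0,0,0],[0,0,0],1],[[0,0,0],[0,0,0],1],[[0,0,0],[0,0,0],1],[[0,0,0],[0,0,0],1],[[0,0,0],[0,0,0],1],[[0,0,0],[0,0,0],1],[[0,0,0],[0,0,0],1]]'
python3 - <<'E'
from plan import *
t=(.6549,-.1162)
plan([(.4499,-.1824,.11,-89.1),(*t,.11,-85.7),(*t,.03,-85.7)])
E
```

```text
time_s: 19.6
position: [0.4491, -0.1829, 0.019]
tcp_rot: [[1.0, 0.016, 0.001], [0.016, -1.0, -0.0], [0.001, 0.0, -1.0]]
force: [-0.6, 0.8, 6.7]
opening: 0.456
time_s: 20.18
position: [0.4491, -0.183, 0.019]
tcp_rot: [[1.0, 0.016, 0.001], [0.016, -1.0, -0.0], [0.001, 0.0, -1.0]]
force: [0.0, 0.2, 5.8]
opening: 0.461
t 20.2 p [ 0.4491 -0.183   0.019 ] jaw -89.1 F [0.  0.2 5.8] M [0.16 0.2  0.03] open mm 40.1
[0.8, -0.5, -91.0] wz 0.0 rows 2.2
[206.0, -63.0, 0.0] wz -3.4 rows 5.2
[0.0, 0.0, 80.0] wz -0.0 rows 1.9
```

```bash
python3 -m jog '[[[0.8,-0.5,-40],[0,0,0],1],[[0.8,-0.5,-80],[0,0,0],1],[[0.8,-0.5,-91],[0,0,0],1],[[0.8,-0.5,-91],[0,0,0],1],[[207,-63.5,-91],[0,0,-3.4],1],[[207,-63.5,-91],[0,0,-3.4],1],[[207,-63.5,-91],[0,0,-3.4],1],[[207,-63.5,-91],[0,0,-3.4],1],[[207,-63.5,-91],[0,0,-3.4],1],[[207,-63.5,-91],[0,0,-3.4],1],[[207,-63.5,-91],[0,0,-3.4],1],[[207,-63.5,-91],[0,0,-3.4],1]]'
python3 -m jog '[[[0,0,0],[0,0,0],1],[[0,0,0],[0,0,0],1],[[0,0,0],[0,0,0],1]]'
python3 - <<'E'
from plan import *
t=(.6549,-.1162)
plan([(*t,.11,-85.7),(*t,.028,-85.7)])
snap('scene','s4',(200,150,450,320),3)
E
```

```text
time_s: 21.18
position: [0.6527, -0.1148, 0.1062]
tcp_rot: [[0.997, 0.077, -0.006], [0.077, -0.997, 0.002], [-0.006, -0.002, -1.0]]
force: [-1.4, 0.3, -4.6]
opening: 0.457
time_s: 21.43
position: [0.6533, -0.1164, 0.1088]
tcp_rot: [[0.997, 0.074, -0.002], [0.074, -0.997, 0.001], [-0.002, -0.001, -1.0]]
force: [-0.5, -0.9, -4.2]
opening: 0.457
t 21.4 p [ 0.6533 -0.1164  0.1088] jaw -85.7 F [-0.5 -0.9 -4.2] M [-0.1   0.19  0.06] open mm 39.7
[1.6, -0.0, -1.2] wz -0.0 rows 0.0
[0.0, 0.0, 82.0] wz -0.0 rows 2.0
```

View pics/s4.png

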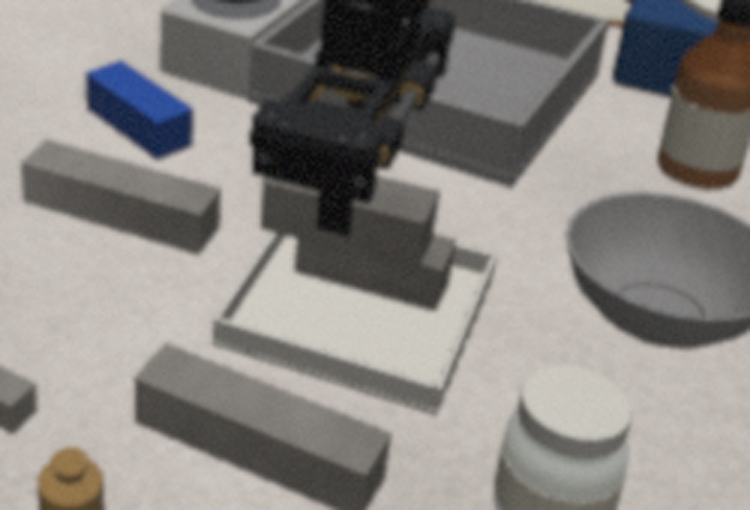

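The old specimen lies flat on the tray's far side (370,270), and the short hangs over the free half. I'll lower it.

```bash
python3 -m jog '[[[1.6,0,40],[0,0,0],1],[[1.6,0,70],[0,0,0],1],[[1.6,0,80],[0,0,0],1],[[1.6,0,83],[0,0,0],1],[[1.6,0,83],[0,0,0],1],[[1.6,0,83],[0,0,0],1]]'
python3 -m jog '[[[0,0,2],[0,0,0],1],[[0,0,2],[0,0,0],1],[[0,0,2],[0,0,0],1]]'
python3 -m jog '[[[0,0,1.5],[0,0,0],1],[[0,0,1.5],[0,0,0],1],[[0,0,1.5],[0,0,0],1]]'
```

```text
time_s: 21.98
position: [0.6578, -0.1164, 0.0279]
tcp_rot: [[0.997, 0.075, 0.003], [0.075, -0.997, -0.001], [0.003, 0.001, -1.0]]
force: [1.1, -0.5, -3.9]
opening: 0.461
time_s: 22.23
position: [0.6572, -0.116, 0.0257]
tcp_rot: [[0.997, 0.076, 0.002], [0.076, -0.997, -0.001], [0.002, 0.001, -1.0]]
force: [-0.2, -0.2, -4.4]
opening: 0.456
time_s: 22.48
position: [0.6565, -0.1157, 0.0231]
tcp_rot: [[0.997, 0.076, 0.0], [0.076, -0.997, -0.0], [0.0, 0.0, -1.0]]
force: [-0.3, -0.9, -3.3]
opening: 0.458
```

```bash
python3 -m jog '[[[0,0,1],[0,0,0],1],[[0,0,1],[0,0,0],1],[[0,0,1],[0,0,0],0.42],[[0,0,1],[0,0,0],0.42],[[0,0,1],[0,0,0],0.42],[[0,0,1],[0,0,0],0.42],[[0,0,1],[0,0,0],0.42],[[0,0,-20],[0,0,0],0.42],[[0,0,-60],[0,0,0],0.2],[[0,0,-85],[0,0,0],0.1],[[0,0,-85],[0,0,0],0.1],[[0,0,-85],[0,0,0],0.1]]'
python3 - <<'E'
from plan import *
plan([(.4438,-.0658,.11,-87.3),(.4438,-.0658,.016,-87.3)])
snap('top','t3',(100,105,405,260),2.6)
E
```

```text
time_s: 23.48
position: [0.6579, -0.1163, 0.11]
tcp_rot: [[0.997, 0.076, 0.004], [0.076, -0.997, -0.002], [0.004, 0.002, -1.0]]
force: [-1.1, 0.2, 0.2]
opening: 0.801
t 23.5 p [ 0.6579 -0.1163  0.11  ] jaw -85.7 F [-1.1  0.2  0.2] M [-0.1   0.21  0.03] open mm 69.7
[-209.6, -66.6, -0.0] wz 1.6 rows 5.3
[0.0, 0.0, 94.0] wz -0.0 rows 2.3
```

View pics/t3.png

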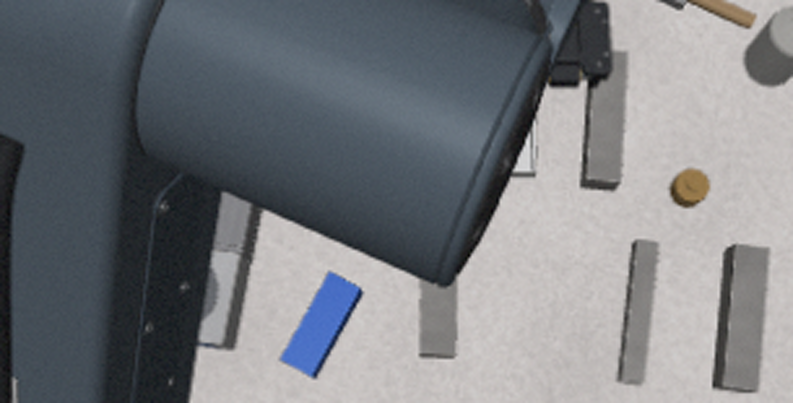

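The tray is hidden by the arm, but A's lower end (438,357) and B and C are unmoved. On to A.

```bash
python3 -m jog '[[[-209.6,-66.6,0],[0,0,1.6],0.1],[[-209.6,-66.6,0],[0,0,1.6],0.1],[[-209.6,-66.6,0],[0,0,1.6],0.1],[[-209.6,-66.6,0],[0,0,1.6],0.1],[[-209.6,-66.6,0],[0,0,1.6],0.1],[[-209.6,-66.6,0],[0,0,1.6],0.1],[[-209.6,-66.6,0],[0,0,1.6],0.1],[[-209.6,-66.6,0],[0,0,1.6],0.1],[[-209.6,-66.6,0],[0,0,1.6],0.1],[[-209.6,-66.6,0],[0,0,1.6],0.1]]'
python3 - <<'E'
from plan import *
plan([(.4438,-.0658,.11,-87.3),(.4438,-.0658,.017,-87.3)])
im=vision.capture('top')[:,:,::-1].astype(float);cv2.imwrite('pics/raw_x1.png',im);a=cv2.imread('pics/raw_t0.png').astype(float)
for n,b in dict(tray=(250,118,310,175),A=(255,180,282,245),B=(318,118,345,182),C=(370,195,402,260)).items():
    print(n,np.abs(im-a)[b[1]:b[3],b[0]:b[2]].mean().round(1))
E
```

```text
time_s: 24.37
position: [0.4444, -0.0661, 0.1076]
tcp_rot: [[0.999, 0.048, 0.002], [0.048, -0.999, -0.001], [0.002, 0.001, -1.0]]
force: [-0.6, 0.2, 0.6]
opening: 0.898
t 24.4 p [ 0.4444 -0.0661  0.1076] jaw -87.3 F [-0.6  0.2  0.6] M [-0.15  0.18  0.01] open mm 78.1
[-0.6, -0.3, -2.4] wz 0.0 rows 0.1
[0.0, 0.0, 93.0] wz -0.0 rows 2.2
tray 45.8
A 43.3
B 38.8
C 38.3[ WARN:0@0.438] global loadsave.cpp:1063 imwrite_ Unsupported depth image for selected encoder is fallbacked to CV_8U.
```

```bash
python3 -m jog '[[[-0.6,-0.3,40],[0,0,0],0.1],[[-0.6,-0.3,80],[0,0,0],0.1],[[-0.6,-0.3,90],[0,0,0],0.1],[[-0.6,-0.3,90],[0,0,0],0.1],[[-0.6,-0.3,90],[0,0,0],1],[[-0.6,-0.3,90],[0,0,0],1],[[-0.6,-0.3,90],[0,0,0],1],[[-0.6,-0.3,90],[0,0,0],1],[[-0.6,-0.3,90],[0,0,0],1],[[-0.6,-0.3,90],[0,0,0],1],[[-0.6,-0.3,90],[0,0,0],1],[[-0.6,-0.3,90],[0,0,0],1]]'
python3 -m jog '[[[0,0,0],[0,0,0],1],[[0,0,0],[0,0,0],1],[[0,0,0],[0,0,0],1],[[0,0,0],[0,0,0],1],[[0,0,0],[0,0,0],1],[[0,0,0],[0,0,0],1],[[0,0,0],[0,0,0],1]]'
python3 - <<'E'
from plan import *
t=(.6598,.2522)
plan([(.4438,-.0658,.12,-87.3),(*t,.12,-4.2),(*t,.03,-4.2)])
a=cv2.cvtColor(cv2.imread('pics/raw_t0.png'),6);im=cv2.cvtColor(cv2.imread('pics/raw_x1.png'),6)
for n,b in dict(B=(318,118,345,182),C=(370,195,402,260),slim=(335,192,358,258)).items():
    r=cv2.matchTemplate(im[b[1]-15:b[3]+15,b[0]-15:b[2]+15],a[b[1]:b[3],b[0]:b[2]],cv2.TM_CCOEFF_NORMED);_,v,_,l=cv2.minMaxLoc(r);print(n,round(v,2),l[0]-15,l[1]-15)
E
```

```text
time_s: 25.42
position: [0.4422, -0.0652, 0.0185]
tcp_rot: [[0.999, 0.048, 0.001], [0.048, -0.999, -0.001], [0.001, 0.001, -1.0]]
force: [-0.6, -1.1, 7.5]
opening: 0.458
time_s: 26.0
position: [0.4421, -0.0652, 0.0184]
tcp_rot: [[0.999, 0.048, 0.001], [0.048, -0.999, -0.001], [0.001, 0.001, -1.0]]
force: [-0.1, -1.0, 5.6]
opening: 0.456
t 26.0 p [ 0.4421 -0.0652  0.0184] jaw -87.2 F [-0.1 -1.   5.6] M [-0.16  0.21  0.  ] open mm 39.7
[1.7, 0.7, -101.6] wz 0.1 rows 2.4
[230.7, -307.5, 0.0] wz -83.1 rows 11.6
[0.0, 0.0, 90.0] wz -0.0 rows 2.2
B 1.0 0 0
C 1.0 0 0
slim 1.0 0 0
```

```bash
python3 -m jog '[[[0,0,-40],[0,0,0],1],[[0,0,-80],[0,0,0],1],[[0,0,-102],[0,0,0],1],[[0,0,-102],[0,0,0],1],[[0,0,-102],[0,0,0],1]]'
python3 -m jog '[[[230.7,-307.5,0],[0,0,-83],1],[[230.7,-307.5,0],[0,0,-83],1],[[230.7,-307.5,0],[0,0,-83],1],[[230.7,-307.5,0],[0,0,-83],1],[[230.7,-307.5,0],[0,0,-83],1],[[230.7,-307.5,0],[0,0,-83],1],[[230.7,-307.5,0],[0,0,-83],1],[[230.7,-307.5,0],[0,0,-83],1],[[230.7,-307.5,0],[0,0,-83],1],[[230.7,-307.5,0],[0,0,-83],1],[[230.7,-307.5,0],[0,0,-83],1],[[230.7,-307.5,0],[0,0,-83],1]]'
python3 -m jog '[[[0,0,0],[0,0,0],1],[[0,0,0],[0,0,0],1],[[0,0,0],[0,0,0],1]]'
python3 - <<'E'
from plan import *
t=(.6598,.2522)
plan([(*t,.12,-4.2),(*t,.034,-4.2)])
E
```

```text
time_s: 26.42
position: [0.4418, -0.0649, 0.1202]
tcp_rot: [[0.999, 0.048, 0.001], [0.048, -0.999, -0.001], [0.001, 0.001, -1.0]]
force: [-0.5, -0.2, -5.4]
opening: 0.455
time_s: 27.42
position: [0.6549, 0.2541, 0.1145]
tcp_rot: [[0.067, 0.998, -0.008], [0.998, -0.067, -0.002], [-0.002, -0.008, -1.0]]
force: [-0.2, -0.0, -5.6]
opening: 0.458
time_s: 27.67
position: [0.6561, 0.2527, 0.1174]
tcp_rot: [[0.076, 0.997, -0.004], [0.997, -0.076, -0.001], [-0.001, -0.004, -1.0]]
force: [-0.2, 0.7, -6.4]
opening: 0.457
t 27.7 p [0.6561 0.2527 0.1174] jaw -4.4 F [-0.2  0.7 -6.4] M [-0.13  0.03  0.02] open mm 39.7
[-0.2, 3.7, -2.6] wz -0.2 rows 0.1
[0.0, 0.0, 86.0] wz -0.0 rows 2.1
```

```bash
python3 -m jog '[[[0,3,40],[0,0,0],1],[[0,3,70],[0,0,0],1],[[0,3,80],[0,0,0],1],[[0,3,83],[0,0,0],1],[[0,3,83],[0,0,0],1],[[0,3,83],[0,0,0],1]]'
python3 -m jog '[[[0,0,2],[0,0,0],1],[[0,0,2],[0,0,0],1],[[0,0,2],[0,0,0],1]]'
python3 -m jog '[[[0,0,1.5],[0,0,0],1],[[0,0,1.5],[0,0,0],1],[[0,0,1.5],[0,0,0],1]]'
```

```text
time_s: 28.17
position: [0.6619, 0.2532, 0.0384]
tcp_rot: [[0.075, 0.997, 0.003], [0.997, -0.075, 0.001], [0.001, 0.003, -1.0]]
force: [-0.3, 0.3, -5.0]
opening: 0.456
time_s: 28.42
position: [0.6613, 0.2533, 0.0364]
tcp_rot: [[0.074, 0.997, 0.002], [0.997, -0.074, 0.001], [0.001, 0.002, -1.0]]
force: [-0.3, 0.8, -5.6]
opening: 0.46
time_s: 28.67
position: [0.6604, 0.253, 0.0335]
tcp_rot: [[0.074, 0.997, 0.0], [0.997, -0.074, 0.0], [0.0, 0.0, -1.0]]
force: [-0.1, -0.1, -6.1]
opening: 0.456
```

```bash
python3 -m jog '[[[0,0,1.5],[0,0,0],1],[[0,0,1.5],[0,0,0],1],[[0,0,1.5],[0,0,0],1]]'
python3 -m jog '[[[0,0,1.5],[0,0,0],1],[[0,0,1.5],[0,0,0],1],[[0,0,1.5],[0,0,0],1]]'
python3 -m jog '[[[0,0,1.5],[0,0,0],1],[[0,0,1.5],[0,0,0],1],[[0,0,1.5],[0,0,0],1]]'
```

```text
time_s: 28.92
position: [0.6603, 0.253, 0.0316]
tcp_rot: [[0.074, 0.997, -0.0], [0.997, -0.074, -0.0], [-0.0, -0.0, -1.0]]
force: [0.1, -0.5, -6.2]
opening: 0.456
time_s: 29.17
position: [0.6607, 0.253, 0.0306]
tcp_rot: [[0.074, 0.997, 0.001], [0.997, -0.074, 0.0], [0.0, 0.001, -1.0]]
force: [-0.2, -0.2, -3.6]
opening: 0.456
time_s: 29.42
position: [0.6607, 0.2531, 0.0305]
tcp_rot: [[0.074, 0.997, 0.001], [0.997, -0.074, 0.0], [0.0, 0.001, -1.0]]
force: [-3.6, -0.6, 5.2]
opening: 0.457
```

```bash
python3 -m jog '[[[0,0,-1.5],[0,0,0],1],[[0,0,-1.5],[0,0,0],0.37],[[0,0,-1.5],[0,0,0],0.37],[[0,0,-1.5],[0,0,0],0.37],[[0,0,-1.5],[0,0,0],0.37],[[0,0,-1.5],[0,0,0],0.37],[[0,0,-1.5],[0,0,0],0.37],[[0,0,-1.5],[0,0,0],0.37],[[0,0,-40],[0,0,0],0.37],[[0,0,-80],[0,0,0],0.1],[[0,0,-100],[0,0,0],0.1],[[0,0,-100],[0,0,0],0.1]]'
python3 - <<'E'
from plan import *
plan([(.6525,-.2427,.11,-91.4),(.6525,-.2427,.017,-91.4)])
E
```

```text
time_s: 30.42
position: [0.6648, 0.2541, 0.1355]
tcp_rot: [[0.074, 0.997, 0.012], [0.997, -0.074, 0.003], [0.004, 0.012, -1.0]]
force: [-0.0, 0.2, 0.5]
opening: 0.774
t 30.4 p [0.6648 0.2541 0.1355] jaw -4.3 F [-0.   0.2  0.5] M [-0.09  0.02 -0.05] open mm 67.3
[-496.3, 24.7, 25.5] wz 87.1 rows 12.2
[0.0, 0.0, 93.0] wz -0.0 rows 2.2
```

```bash
python3 -m jog '[[[-496,27,22],[0,0,87],0.1],[[-496,27,22],[0,0,87],0.1],[[-496,27,22],[0,0,87],0.1],[[-496,27,22],[0,0,87],0.1],[[-496,27,22],[0,0,87],0.1],[[-496,27,22],[0,0,87],0.1],[[-496,27,22],[0,0,87],0.1],[[-496,27,22],[0,0,87],0.1],[[-496,27,22],[0,0,87],0.1],[[-496,27,22],[0,0,87],0.1],[[-496,27,22],[0,0,87],0.1],[[-496,27,22],[0,0,87],0.1]]'
python3 -m jog '[[[0,0,0],[0,0,0.5],0.1],[[0,0,0],[0,0,0.5],0.1],[[0,0,0],[0,0,0.5],0.1],[[0,0,0],[0,0,0.5],0.1]]'
python3 - <<'E'
from plan import *
plan([(.6525,-.2427,.11,-91.4),(.6525,-.2427,.017,-91.4)])
for k in range(1):
    im=cv2.cvtColor(vision.capture('top'),cv2.COLOR_RGB2GRAY)
a=cv2.cvtColor(cv2.imread('pics/raw_t0.png'),6)
for n,b in dict(B=(318,118,345,182),C=(370,195,402,260),slim=(335,192,358,258)).items():
    r=cv2.matchTemplate(im[b[1]-15:b[3]+15,b[0]-15:b[2]+15],a[b[1]:b[3],b[0]:b[2]],cv2.TM_CCOEFF_NORMED);_,v,_,l=cv2.minMaxLoc(r);print(n,round(v,2),l[0]-15,l[1]-15)
snap('scene','s5',(200,60,450,310),2.4)
E
```

```text
time_s: 31.42
position: [0.6496, -0.2459, 0.1058]
tcp_rot: [[1.0, -0.01, -0.001], [-0.01, -1.0, 0.0], [-0.001, -0.0, -1.0]]
force: [0.6, 0.1, 0.1]
opening: 0.896
time_s: 31.75
position: [0.6501, -0.2418, 0.1062]
tcp_rot: [[1.0, -0.01, -0.002], [-0.01, -1.0, 0.001], [-0.002, -0.001, -1.0]]
force: [0.4, -0.2, 0.2]
opening: 0.906
t 31.8 p [ 0.6501 -0.2418  0.1062] jaw -90.6 F [ 0.4 -0.2  0.2] M [-0.05  0.15 -0.02] open mm 78.8
[2.4, 0.8, -3.8] wz 0.8 rows 0.1
[0.0, 0.0, 93.0] wz -0.0 rows 2.2
B -0.0 -15 15
C 1.0 0 0
slim 0.41 0 0
```

View pics/s5.png

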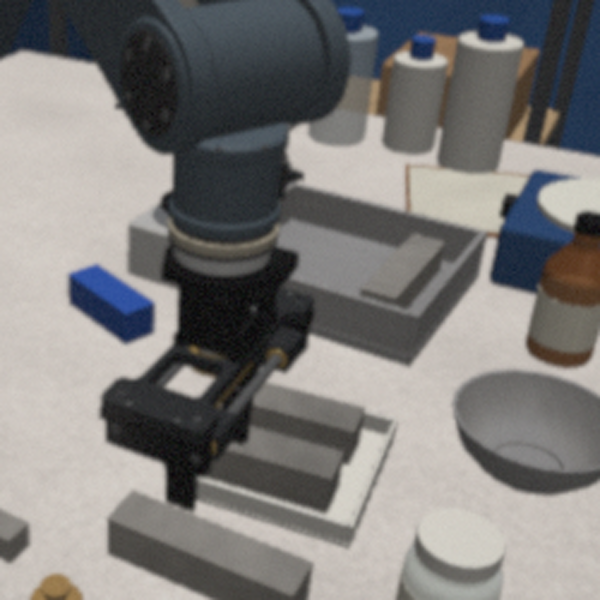

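The scene view shows A flat in the bath's far slot (405,268), both shorts flat in the tray (310,410 and 280,465), and B unmoved (210,545). I'll grasp B.

```bash
python3 -m jog '[[[2.4,0.8,40],[0,0,0.8],0.1],[[2.4,0.8,75],[0,0,0.8],0.1],[[2.4,0.8,88.5],[0,0,0.8],0.1],[[2.4,0.8,88.5],[0,0,0.8],0.1],[[2.4,0.8,88.5],[0,0,0.8],1],[[2.4,0.8,88.5],[0,0,0.8],1],[[2.4,0.8,88.5],[0,0,0.8],1],[[2.4,0.8,88.5],[0,0,0.8],1],[[2.4,0.8,88.5],[0,0,0.8],1],[[2.4,0.8,88.5],[0,0,0.8],1],[[2.4,0.8,88.5],[0,0,0.8],1],[[2.4,0.8,88.5],[0,0,0.8],1]]'
python3 -m jog '[[[0,0,0],[0,0,0],1],[[0,0,0],[0,0,0],1],[[0,0,0],[0,0,0],1],[[0,0,0],[0,0,0],1],[[0,0,0],[0,0,0],1],[[0,0,0],[0,0,0],1],[[0,0,0],[0,0,0],1]]'
python3 -m jog '[[[0,0,-40],[0,0,0],1],[[0,0,-80],[0,0,0],1],[[0,0,-103],[0,0,0],1],[[0,0,-103],[0,0,0],1],[[0,0,-103],[0,0,0],1]]'
python3 - <<'E'
from plan import *
t=(.594,.2571)
plan([(*t,.12,-4.2),(*t,.034,-4.2)])
E
```

```text
time_s: 32.85
position: [0.6533, -0.2437, 0.0192]
tcp_rot: [[1.0, -0.027, 0.001], [-0.027, -1.0, 0.001], [0.001, -0.001, -1.0]]
force: [-0.6, 3.4, 4.8]
opening: 0.457
time_s: 33.43
position: [0.6533, -0.2437, 0.0192]
tcp_rot: [[1.0, -0.027, 0.001], [-0.027, -1.0, 0.001], [0.001, -0.001, -1.0]]
force: [0.3, 3.1, 5.5]
opening: 0.456
time_s: 33.85
position: [0.653, -0.245, 0.1215]
tcp_rot: [[1.0, -0.026, 0.001], [-0.026, -1.0, -0.001], [0.001, 0.001, -1.0]]
force: [-1.2, 0.0, -5.0]
opening: 0.455
t 33.9 p [ 0.653  -0.245   0.1215] jaw -91.5 F [-1.2  0.  -5. ] M [-0.06  0.23 -0.03] open mm 39.5
[-72.1, -500.3, 1.5] wz -87.3 rows 12.2
[0.0, 0.0, 86.0] wz -0.0 rows 2.1
```

```bash
python3 -m jog '[[[-72,-500,0],[0,0,-87.3],1],[[-72,-500,0],[0,0,-87.3],1],[[-72,-500,0],[0,0,-87.3],1],[[-72,-500,0],[0,0,-87.3],1],[[-72,-500,0],[0,0,-87.3],1],[[-72,-500,0],[0,0,-87.3],1],[[-72,-500,0],[0,0,-87.3],1],[[-72,-500,0],[0,0,-87.3],1],[[-72,-500,0],[0,0,-87.3],1],[[-72,-500,0],[0,0,-87.3],1],[[-72,-500,0],[0,0,-87.3],1],[[-72,-500,0],[0,0,-87.3],1]]'
python3 -m jog '[[[0,0,0],[0,0,-1],1],[[0,0,0],[0,0,-1],1],[[0,0,0],[0,0,-1],1],[[0,0,0],[0,0,-1],1]]'
python3 - <<'E'
from plan import *
t=(.594,.2571)
plan([(*t,.12,-4.2),(*t,.034,-4.2)])
E
```

```text
time_s: 34.85
position: [0.5914, 0.2531, 0.1174]
tcp_rot: [[0.091, 0.996, -0.007], [0.996, -0.091, -0.002], [-0.003, -0.007, -1.0]]
force: [0.6, 0.5, -4.9]
opening: 0.453
time_s: 35.18
position: [0.5936, 0.2505, 0.1193]
tcp_rot: [[0.081, 0.997, -0.004], [0.997, -0.081, -0.002], [-0.002, -0.004, -1.0]]
force: [-0.2, 0.2, -5.1]
opening: 0.456
t 35.2 p [0.5936 0.2505 0.1193] jaw -4.7 F [-0.2  0.2 -5.1] M [-0.1   0.03 -0.04] open mm 39.7
[6.6, -0.2, -0.7] wz -0.5 rows 0.2
[0.0, 0.0, 86.0] wz -0.0 rows 2.1
```

```bash
python3 -m jog '[[[6,0,40],[0,0,-0.5],1],[[6,0,70],[0,0,-0.5],1],[[6,0,80],[0,0,-0.5],1],[[6,0,84],[0,0,-0.5],1],[[6,0,84],[0,0,-0.5],1],[[6,0,84],[0,0,-0.5],1]]'
python3 -m jog '[[[0,0,2],[0,0,0],1],[[0,0,2],[0,0,0],1],[[0,0,2],[0,0,0],1]]'
python3 -m jog '[[[0,0,1.5],[0,0,0],1],[[0,0,1.5],[0,0,0],1],[[0,0,1.5],[0,0,0],1]]'
python3 -m jog '[[[0,0,1.5],[0,0,0],1],[[0,0,1.5],[0,0,0],1],[[0,0,1.5],[0,0,0],1]]'
```

```text
time_s: 35.68
position: [0.5966, 0.2576, 0.0385]
tcp_rot: [[0.072, 0.997, 0.002], [0.997, -0.072, 0.001], [0.001, 0.002, -1.0]]
force: [0.3, 0.1, -4.3]
opening: 0.459
time_s: 35.93
position: [0.596, 0.2583, 0.0367]
tcp_rot: [[0.071, 0.997, 0.002], [0.997, -0.071, 0.001], [0.001, 0.002, -1.0]]
force: [0.4, 0.6, -4.3]
opening: 0.455
time_s: 36.18
position: [0.5951, 0.2582, 0.034]
tcp_rot: [[0.071, 0.998, 0.0], [0.998, -0.071, 0.0], [0.0, 0.0, -1.0]]
force: [-0.7, 0.5, -4.6]
opening: 0.461
time_s: 36.43
position: [0.595, 0.2581, 0.0321]
tcp_rot: [[0.071, 0.997, -0.0], [0.997, -0.071, -0.0], [-0.0, -0.0, -1.0]]
force: [0.4, 0.9, -5.6]
opening: 0.458
```

```bash
python3 -m jog '[[[0,0,1.5],[0,0,0],1],[[0,0,1.5],[0,0,0],1],[[0,0,1.5],[0,0,0],1]]'
python3 -m jog '[[[0,0,0],[0,0,0],0.4],[[0,0,0],[0,0,0],0.4],[[0,0,0],[0,0,0],0.4],[[0,0,0],[0,0,0],0.4],[[0,0,0],[0,0,0],0.4],[[0,0,0],[0,0,0],0.4],[[0,0,-40],[0,0,0],0.4],[[0,0,-80],[0,0,0],0.1],[[0,0,-100],[0,0,0],0.1],[[0,0,-100],[0,0,0],0.1],[[0,0,-100],[0,0,0],0.1],[[0,0,-100],[0,0,0],0.1]]'
python3 - <<'E'
from plan import *
plan([(.4316,-.404,.11,-94),(.4316,-.404,.017,-94)])
E
```

```text
time_s: 36.68
position: [0.5954, 0.2582, 0.0312]
tcp_rot: [[0.071, 0.997, 0.0], [0.997, -0.071, 0.0], [0.0, 0.0, -1.0]]
force: [-0.3, -0.0, -1.5]
opening: 0.457
time_s: 37.68
position: [0.5943, 0.2579, 0.1302]
tcp_rot: [[0.071, 0.997, -0.002], [0.997, -0.071, -0.0], [-0.001, -0.002, -1.0]]
force: [-0.2, 0.7, -0.3]
opening: 0.863
t 37.7 p [0.5943 0.2579 0.1302] jaw -4.1 F [-0.2  0.7 -0.3] M [-0.1   0.02  0.01] open mm 75.1
[-671.8, -115.5, 20.2] wz 89.9 rows 16.4
[0.0, 0.0, 93.0] wz -0.0 rows 2.2
```

```bash
python3 -m jog '[[[-672,-115.5,20],[0,0,90],0.1],[[-672,-115.5,20],[0,0,90],0.1],[[-672,-115.5,20],[0,0,90],0.1],[[-672,-115.5,20],[0,0,90],0.1],[[-672,-115.5,20],[0,0,90],0.1],[[-672,-115.5,20],[0,0,90],0.1],[[-672,-115.5,20],[0,0,90],0.1],[[-672,-115.5,20],[0,0,90],0.1],[[-672,-115.5,20],[0,0,90],0.1],[[-672,-115.5,20],[0,0,90],0.1],[[-672,-115.5,20],[0,0,90],0.1],[[-672,-115.5,20],[0,0,90],0.1]]'
python3 - <<'E'
from plan import *
plan([(.4316,-.404,.11,-94)])
im=cv2.cvtColor(vision.capture('top'),cv2.COLOR_RGB2GRAY);a=cv2.cvtColor(cv2.imread('pics/raw_t0.png'),6)
for n,b in dict(C=(370,195,402,260),slim=(335,192,358,258)).items():
    r=cv2.matchTemplate(im[b[1]-15:b[3]+15,b[0]-15:b[2]+15],a[b[1]:b[3],b[0]:b[2]],cv2.TM_CCOEFF_NORMED);_,v,_,l=cv2.minMaxLoc(r);print(n,round(v,2),l[0]-15,l[1]-15)
E
```

```text
time_s: 38.68
position: [0.4738, -0.2282, 0.1144]
tcp_rot: [[1.0, -0.006, -0.003], [-0.006, -1.0, 0.003], [-0.003, -0.003, -1.0]]
force: [1.4, -0.7, -0.2]
opening: 0.901
t 38.7 p [ 0.4738 -0.2282  0.1144] jaw -90.4 F [ 1.4 -0.7 -0.2] M [-0.07  0.13  0.01] open mm 78.4
[-41.0, 176.1, 4.4] wz 3.6 rows 4.3
C 0.27 -3 -15
slim 0.05 15 -15
```

```bash
python3 - <<'E'
from plan import *
im=cv2.cvtColor(vision.capture('scene'),cv2.COLOR_RGB2GRAY);a=cv2.cvtColor(cv2.imread('pics/raw_s0.png'),6)
cv2.imwrite('pics/raw_x2.png',im)
b=(95,272,180,338);m=40
r=cv2.matchTemplate(im[b[1]-m:b[3]+m,b[0]-m:b[2]+m],a[b[1]:b[3],b[0]:b[2]],cv2.TM_CCOEFF_NORMED);_,v,_,l=cv2.minMaxLoc(r);print(round(v,2),l[0]-m,l[1]-m)
E
```

```text
1.0 0 0
```

C is unmoved (scene match 1.0); the arm was only hiding it from the top camera.

```bash
python3 -m jog '[[[-41,176,0],[0,0,3.6],0.1],[[-41,176,0],[0,0,3.6],0.1],[[-41,176,0],[0,0,3.6],0.1],[[-41,176,0],[0,0,3.6],0.1],[[-41,176,0],[0,0,3.6],0.1],[[-41,176,0],[0,0,3.6],0.1],[[-41,176,0],[0,0,3.6],0.1],[[-41,176,0],[0,0,3.6],0.1],[[-41,176,0],[0,0,3.6],0.1]]'
python3 - <<'E'
from plan import *
plan([(.4316,-.404,.11,-94),(.4316,-.404,.017,-94)])
E
```

```text
time_s: 39.53
position: [0.4349, -0.4004, 0.1155]
tcp_rot: [[0.998, -0.061, -0.002], [-0.061, -0.998, 0.003], [-0.002, -0.003, -1.0]]
force: [0.6, 0.4, 0.2]
opening: 0.898
t 39.5 p [ 0.4349 -0.4004  0.1155] jaw -93.5 F [0.6 0.4 0.2] M [-0.01  0.16 -0.  ] open mm 78.1
[-3.1, 3.8, 5.5] wz 0.5 rows 0.2
[0.0, 0.0, 93.0] wz -0.0 rows 2.2
```

```bash
python3 -m jog '[[[-2.5,3.3,40],[0,0,0.5],0.1],[[-2.5,3.3,80],[0,0,0.5],0.1],[[-2.5,3.3,96],[0,0,0.5],0.1],[[-2.5,3.3,96],[0,0,0.5],0.1],[[-2.5,3.3,96],[0,0,0.5],1],[[-2.5,3.3,96],[0,0,0.5],1],[[-2.5,3.3,96],[0,0,0.5],1],[[-2.5,3.3,96],[0,0,0.5],1],[[-2.5,3.3,96],[0,0,0.5],1],[[-2.5,3.3,96],[0,0,0.5],1],[[-2.5,3.3,96],[0,0,0.5],1],[[-2.5,3.3,96],[0,0,0.5],1]]'
python3 -m jog '[[[0,0,0],[0,0,0],1],[[0,0,0],[0,0,0],1],[[0,0,0],[0,0,0],1],[[0,0,0],[0,0,0],1],[[0,0,0],[0,0,0],1],[[0,0,0],[0,0,0],1],[[0,0,0],[0,0,0],1]]'
python3 -m jog '[[[0,0,-40],[0,0,0],1],[[0,0,-80],[0,0,0],1],[[0,0,-103],[0,0,0],1],[[0,0,-103],[0,0,0],1],[[0,0,-103],[0,0,0],1]]'
python3 - <<'E'
from plan import *
t=(.5288,.2700)
plan([(.5,0,.12,-50),(*t,.12,-4.2)])
E
```

```text
time_s: 40.53
position: [0.4322, -0.4052, 0.0209]
tcp_rot: [[0.997, -0.073, 0.0], [-0.073, -0.997, 0.002], [-0.0, -0.002, -1.0]]
force: [1.8, 3.9, 5.8]
opening: 0.455
time_s: 41.12
position: [0.4322, -0.4052, 0.0208]
tcp_rot: [[0.997, -0.073, 0.0], [-0.073, -0.997, 0.002], [-0.0, -0.002, -1.0]]
force: [1.7, 4.6, 6.0]
opening: 0.459
time_s: 41.53
position: [0.4321, -0.4067, 0.1234]
tcp_rot: [[0.997, -0.072, 0.001], [-0.072, -0.997, -0.001], [0.001, 0.001, -1.0]]
force: [-0.3, 0.4, -5.7]
opening: 0.455
t 41.5 p [ 0.4321 -0.4067  0.1234] jaw -94.1 F [-0.3  0.4 -5.7] M [0.03 0.21 0.  ] open mm 39.6
[38.7, -410.5, 3.4] wz -44.1 rows 9.9
[195.6, -188.3, 0.0] wz -45.8 rows 6.5
```

```bash
python3 -m jog '[[[38.7,-410,2],[0,0,-44],1],[[38.7,-410,2],[0,0,-44],1],[[38.7,-410,2],[0,0,-44],1],[[38.7,-410,2],[0,0,-44],1],[[38.7,-410,2],[0,0,-44],1],[[38.7,-410,2],[0,0,-44],1],[[38.7,-410,2],[0,0,-44],1],[[38.7,-410,2],[0,0,-44],1],[[38.7,-410,2],[0,0,-44],1],[[38.7,-410,2],[0,0,-44],1],[[38.7,-410,2],[0,0,-44],1],[[38.7,-410,2],[0,0,-44],1]]'
python3 -m jog '[[[195.6,-188,0],[0,0,-46],1],[[195.6,-188,0],[0,0,-46],1],[[195.6,-188,0],[0,0,-46],1],[[195.6,-188,0],[0,0,-46],1],[[195.6,-188,0],[0,0,-46],1],[[195.6,-188,0],[0,0,-46],1],[[195.6,-188,0],[0,0,-46],1],[[195.6,-188,0],[0,0,-46],1],[[195.6,-188,0],[0,0,-46],1],[[195.6,-188,0],[0,0,-46],1],[[195.6,-188,0],[0,0,-46],1],[[195.6,-188,0],[0,0,-46],1]]'
python3 - <<'E'
from plan import *
t=(.5288,.2700)
plan([(*t,.12,-4.2),(*t,.036,-4.2)])
E
```

```text
time_s: 42.53
position: [0.4977, 0.0024, 0.1188]
tcp_rot: [[0.764, 0.645, -0.006], [0.645, -0.764, 0.001], [-0.004, -0.005, -1.0]]
force: [-0.4, -0.6, -7.1]
opening: 0.458
time_s: 43.53
position: [0.5294, 0.2675, 0.1206]
tcp_rot: [[0.074, 0.997, -0.002], [0.997, -0.074, -0.001], [-0.001, -0.002, -1.0]]
force: [-0.5, 0.3, -6.6]
opening: 0.455
t 43.5 p [0.5294 0.2675 0.1206] jaw -4.3 F [-0.5  0.3 -6.6] M [-0.08  0.1   0.01] open mm 39.6
[2.5, -0.8, 0.6] wz -0.1 rows 0.1
[0.0, 0.0, 84.0] wz -0.0 rows 2.0
```

```bash
python3 -m jog '[[[2,-0.8,40],[0,0,0],1],[[2,-0.8,70],[0,0,0],1],[[2,-0.8,80],[0,0,0],1],[[2,-0.8,83],[0,0,0],1],[[2,-0.8,83],[0,0,0],1],[[2,-0.8,83],[0,0,0],1]]'
python3 -m jog '[[[0,0,1.5],[0,0,0],1],[[0,0,1.5],[0,0,0],1],[[0,0,1.5],[0,0,0],1]]'
python3 -m jog '[[[0,0,1.5],[0,0,0],1],[[0,0,1.5],[0,0,0],1],[[0,0,1.5],[0,0,0],1]]'
python3 -m jog '[[[0,0,1.5],[0,0,0],1],[[0,0,1.5],[0,0,0],1],[[0,0,1.5],[0,0,0],1]]'
```

```text
time_s: 44.03
position: [0.5304, 0.2716, 0.0395]
tcp_rot: [[0.072, 0.997, 0.003], [0.997, -0.072, 0.001], [0.001, 0.003, -1.0]]
force: [0.1, 0.2, -5.6]
opening: 0.459
time_s: 44.28
position: [0.5297, 0.2718, 0.0379]
tcp_rot: [[0.071, 0.997, 0.002], [0.997, -0.071, 0.001], [0.001, 0.002, -1.0]]
force: [-0.0, -0.4, -6.6]
opening: 0.455
time_s: 44.53
position: [0.5289, 0.2716, 0.0353]
tcp_rot: [[0.071, 0.997, 0.0], [0.997, -0.071, 0.0], [0.0, 0.0, -1.0]]
force: [-1.3, -0.1, -5.7]
opening: 0.458
time_s: 44.78
position: [0.5288, 0.2715, 0.0335]
tcp_rot: [[0.071, 0.997, -0.0], [0.997, -0.071, -0.0], [-0.0, -0.0, -1.0]]
force: [-1.0, 0.7, -5.8]
opening: 0.457
```

```bash
python3 -m jog '[[[0,0,1.3],[0,0,0],1],[[0,0,1.3],[0,0,0],1],[[0,0,1.3],[0,0,0],1]]'
python3 -m jog '[[[0,0,0],[0,0,0],0.4],[[0,0,0],[0,0,0],0.4],[[0,0,0],[0,0,0],0.4],[[0,0,0],[0,0,0],0.4],[[0,0,0],[0,0,0],0.4],[[0,0,0],[0,0,0],0.4],[[0,0,-40],[0,0,0],0.4],[[0,0,-80],[0,0,0],0.4],[[0,0,-120],[0,0,0],0.4],[[0,0,-140],[0,0,0],0.4],[[0,0,-140],[0,0,0],0.4],[[0,0,-140],[0,0,0],0.4]]'
python3 - <<'E'
from plan import *
plan([(.4058,.2112,.17,28),(.4058,.2112,.098,28)])
E
```

```text
time_s: 45.03
position: [0.529, 0.2716, 0.0329]
tcp_rot: [[0.072, 0.997, 0.0], [0.997, -0.072, 0.0], [0.0, 0.0, -1.0]]
force: [-0.7, -0.8, 0.6]
opening: 0.455
time_s: 46.03
position: [0.5296, 0.2718, 0.1739]
tcp_rot: [[0.071, 0.997, 0.003], [0.997, -0.071, 0.001], [0.001, 0.003, -1.0]]
force: [-1.3, -0.5, -0.3]
opening: 0.604
t 46.0 p [0.5296 0.2718 0.1739] jaw -4.1 F [-1.3 -0.5 -0.3] M [-0.06  0.1   0.01] open mm 52.6
[-69.3, -119.2, 3.9] wz -32.1 rows 4.5
[0.0, 0.0, 72.0] wz -0.0 rows 1.7
```

```bash
python3 -m jog '[[[-69.3,-119.2,4],[0,0,-32],0.3],[[-69.3,-119.2,4],[0,0,-32],0.3],[[-69.3,-119.2,4],[0,0,-32],0.3],[[-69.3,-119.2,4],[0,0,-32],0.3],[[-69.3,-119.2,4],[0,0,-32],0.3],[[-69.3,-119.2,4],[0,0,-32],0.3],[[-69.3,-119.2,4],[0,0,-32],0.3],[[-69.3,-119.2,4],[0,0,-32],0.3],[[-69.3,-119.2,4],[0,0,-32],0.3]]'
python3 - <<'E'
from plan import *
plan([(.4058,.2112,.17,28),(.4058,.2112,.098,28)])
snap('top','t4',(100,100,320,250),3.6)
E
```

```text
time_s: 46.78
position: [0.4056, 0.2111, 0.1679]
tcp_rot: [[-0.467, 0.884, -0.0], [0.884, 0.467, -0.0], [0.0, -0.0, -1.0]]
force: [0.3, 0.8, -0.1]
opening: 0.696
t 46.8 p [0.4056 0.2111 0.1679] jaw 27.8 F [ 0.3  0.8 -0.1] M [-0.1   0.05  0.03] open mm 60.5
[-0.0, 0.2, -2.1] wz -0.2 rows 0.1
[0.0, 0.0, 72.0] wz -0.0 rows 1.7
```

View pics/t4.png

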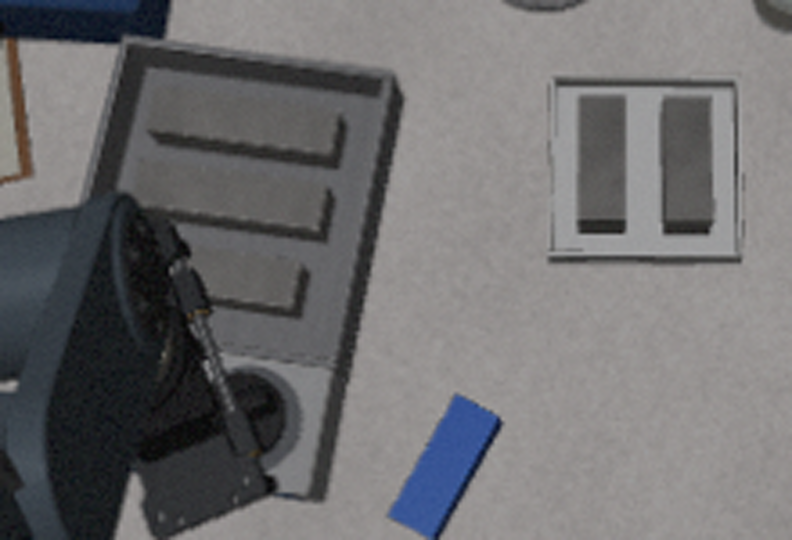

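All three fulls lie flat and parallel in the bath, and both shorts lie flat in the tray (602,165 and 687,165). Now the dial goes to cure.

```bash
python3 -m jog '[[[0,0,40],[0,0,0],0.3],[[0,0,70],[0,0,0],0.3],[[0,0,70],[0,0,0],0.3],[[0,0,70],[0,0,0],1],[[0,0,70],[0,0,0],1],[[0,0,70],[0,0,0],1],[[0,0,70],[0,0,0],1],[[0,0,70],[0,0,0],1],[[0,0,70],[0,0,0],1],[[0,0,70],[0,0,0],1],[[0,0,70],[0,0,0],1],[[0,0,70],[0,0,0],1]]'
python3 -m jog '[[[0,0,0],[0,0,0],1],[[0,0,0],[0,0,0],1],[[0,0,0],[0,0,0],1],[[0,0,0],[0,0,0],1],[[0,0,0],[0,0,0],1],[[0,0,0],[0,0,0],1]]'
python3 -m jog '[[[0,0,4],[0,0,0],1],[[0,0,8],[0,0,0],1],[[0,0,11.5],[0,0,0],1],[[0,0,11.5],[0,0,0],1],[[0,0,11.5],[0,0,0],1]]'
python3 -c "
from plan import *
st()"
```

```text
time_s: 47.83
position: [0.4082, 0.2124, 0.0992]
tcp_rot: [[-0.467, 0.884, 0.007], [0.884, 0.467, 0.003], [-0.001, 0.008, -1.0]]
force: [3.2, 5.2, 0.4]
opening: 0.204
time_s: 48.33
position: [0.4082, 0.2124, 0.0992]
tcp_rot: [[-0.467, 0.884, 0.007], [0.884, 0.467, 0.003], [-0.001, 0.007, -1.0]]
force: [2.8, 4.5, 0.3]
opening: 0.201
time_s: 48.75
position: [0.4083, 0.2124, 0.0888]
tcp_rot: [[-0.467, 0.884, 0.008], [0.884, 0.467, 0.003], [-0.001, 0.008, -1.0]]
force: [-0.2, 4.4, 14.1]
opening: 0.203
t 48.8 p [0.4083 0.2124 0.0888] jaw 27.9 F [-0.2  4.4 14.1] M [ 0.68 -0.2  -0.02] open mm 17.7
```

Pressed fully (14 N). Turning.

```bash
python3 -m jog '[[[0,0,0.5],[0,0,7],1],[[0,0,0.5],[0,0,14],1],[[0,0,0.5],[0,0,21],1],[[0,0,0.5],[0,0,28],1],[[0,0,0.5],[0,0,35],1],[[0,0,0.5],[0,0,42],1],[[0,0,0.5],[0,0,49],1],[[0,0,0.5],[0,0,55],1],[[0,0,0.5],[0,0,57.5],1],[[0,0,0.5],[0,0,57.5],1],[[0,0,0.5],[0,0,57.5],1],[[0,0,0.5],[0,0,57.5],1]]'; python3 -c "
from plan import *
st()"
```

```text
time_s: 49.75
position: [0.4091, 0.2123, 0.0887]
tcp_rot: [[0.495, 0.869, 0.009], [0.869, -0.495, 0.003], [0.007, 0.007, -1.0]]
force: [2.6, 3.3, 17.6]
opening: 0.209
t 49.8 p [0.4091 0.2123 0.0887] jaw -29.6 F [ 2.6  3.3 17.6] M [ 0.51 -0.11  0.  ] open mm 18.1
```

```bash
python3 -m jog '[[[0,0,-4],[0,0,0],1],[[0,0,-8],[0,0,0],1],[[0,0,-11],[0,0,0],1],[[0,0,-11],[0,0,0],1],[[0,0,-11],[0,0,0],0.5],[[0,0,-11],[0,0,0],0.5],[[0,0,-11],[0,0,0],0.5],[[0,0,-11],[0,0,0],0.5],[[0,0,-50],[0,0,0],0.5],[[0,0,-80],[0,0,0],0.5],[[0,0,-110],[0,0,0],0.5],[[0,0,-110],[0,0,0],0.5]]'
python3 -m jog '[[[-150,-150,-30],[0,0,0],0.5],[[-150,-150,-30],[0,0,0],0.5],[[-150,-150,-30],[0,0,0],0.5],[[-150,-150,-30],[0,0,0],0.5],[[-150,-150,-30],[0,0,0],0.5],[[-150,-150,-30],[0,0,0],0.5],[[-150,-150,-30],[0,0,0],0.5],[[-150,-150,-30],[0,0,0],0.5]]'
python3 - <<'E'
from plan import *
st();snap('top','t5',(100,100,320,250),3.6);snap('scene','s6',(180,60,400,220),3)
E
```

```text
time_s: 50.75
position: [0.4076, 0.2117, 0.2005]
tcp_rot: [[0.494, 0.87, 0.008], [0.87, -0.494, 0.002], [0.006, 0.006, -1.0]]
force: [0.3, 0.2, 0.9]
opening: 0.494
time_s: 51.42
position: [0.201, 0.1547, 0.2264]
tcp_rot: [[0.494, 0.869, 0.002], [0.869, -0.494, 0.0], [0.001, 0.001, -1.0]]
force: [0.9, 0.0, 1.0]
opening: 0.499
t 51.4 p [0.201  0.1547 0.2264] jaw -29.6 F [0.9 0.  1. ] M [-0.11  0.08  0.  ] open mm 43.4
```

View pics/t5.png

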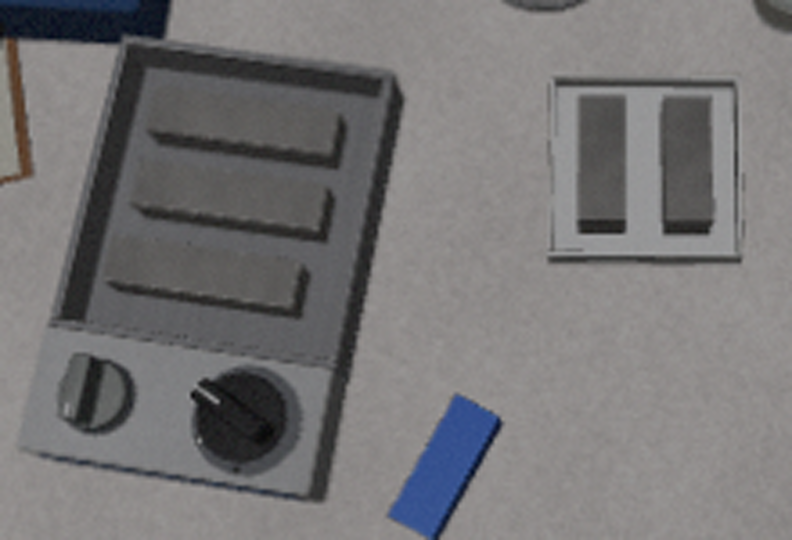

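View pics/s6.png

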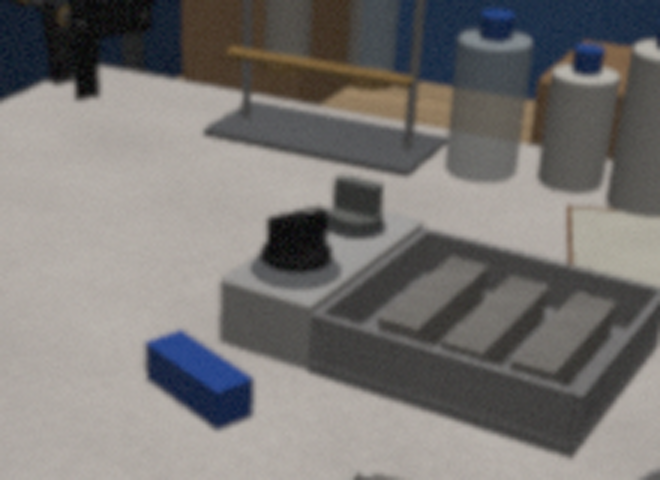

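The dial points to cure (200,390) and stands up, at the same height as at the start. The cap bar is parallel to the bath sides and everything is in place, so I'm handing in.

```bash
python3 -c "
from rig import bot
bot.hand_in()"
```

```text
the job is handed in; nothing more can be done
```

The batch change is done and I handed the job in at about 51 s of the 208 s allowed; no verdict came back.

**Steps, in order:**
1. I pushed the dial down and turned it to off.
2. I twisted the drain cap clockwise about 45° until it hit its stop.
3. I put the old specimen and the short in the tray.
4. I set all three full-size prisms on the bath floor, lowering each until the force reading showed contact before letting go.
5. I pushed and turned the dial to cure.

**Last checks:**
- **Prisms:** the last top and scene pictures show the three full-size prisms flat and parallel in the bath. The top picture shows both short specimens flat in the tray.
- **Cap:** its bar is parallel to the bath sides. I judged it shut from that and from the turning force rising at the stop.
- **Dial:** it is up and points to cure. The gripper turned about 115° in total, roughly 2.0 rad.
- **Slim prism:** I never gripped or moved it. It was not in the last pictures, and when I last tried to check it on the bench (before fetching the last prism) the arm was hiding it.
- **Robot:** the arm is clear and touching nothing.

**Readings that disagreed:** when the gripper held the dial and cap, they were about 3–4 mm further left (+y) than the camera had put them. Each time it gripped a prism there was also an unexplained upward force of about 6 N. Neither affected the result.

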